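Load game cartridges into the console's pop-out tray

ROBOT

A 6-joint arm with a two-finger parallel gripper is mounted at the origin on the work surface. World frame = base frame: x ahead of the robot, y to its left, z up, the work surface at z = 0. Lengths are in m, angles in rad, forces in N, time in s.
With the tool pointing down it reaches from about 0.225 to 0.875 m from the base axis. Payload 3.4 kg.
Tool frame: the origin (TCP) lies at the very end of the fingers, on their centre line; the grasp point (between the pads) lies 19 mm behind it; z points along the fingers, y is the direction in which the jaws open and shut (so a half turn about z gives the same grasp; the last joint's range is limited). The gripper opens to 85 mm and grips with 20 to 120 N. Pads are 22 mm wide; open, the fingers measure 114 mm over their backs; the gripper's body (76 mm by 85 mm) begins 54 mm behind the grasp point. The pads swing forward as they close: fully open they stand 13 mm farther back than shut.
Start: joints at [0.991, 0.276, 1.505, -0, 1.361, -0.121], TCP at [0.255, 0.516, 0.231] pointing down, gripper open.
Joint ranges: [-2.89, 2.89], [-0.75, 2.08], [0.22, 2.7], [-1.18, 4.32], [0.11, 2.71], [-2.7, 2.7]. Speed limits (rad/s): [2.57, 2.57, 3.14, 3.14, 3.14, 3.14].

INTERFACE

Orientations are given as a unit quaternion [w, x, y, z].
In Python, from rig import manip, viewer, job gives the robot as it stands.
- The arm moves only by the shell command python3 -m crank 'ROWS' [OPENING] [FORCE]. ROWS is JSON, a list of rows, each a list of 6 numbers: the shift along the tool's x, y, z in m, then the turn, a rotation vector about the tool's x, y, z in degrees. In form: [[dx, dy, dz, rx, ry, rz], ...]. A call has 1 to 20 rows; each row is the pose to reach, as a shift and turn from the pose measured when the call began, along the tool's axes at that moment; what a row does not reach only later rows make up. A row lasts 1/8 s, in which the tool goes at most 62.5 mm and 10.7 degrees, less where a joint would pass 70% of its speed; a pose out of reach is approached as far as the arm can. A call with a gripper value outside its range is refused whole. OPENING is the opening, from 0 (shut) to 1 (fully open), set as the call begins (- or left out, the last holds). The fingers move at their own pace and stop on an object; FORCE is the grip in N (left out, the last holds). Time passes only in rows, so rows that repeat a pose let the fingers close. It gives the time, the measured TCP pose, the force and the opening at its end, in the units of the state.
- manip.get_state(): the state, without advancing time (a new reading comes with each control period).
- viewer.get_image(name): name is "scene" or "top" or "wrist"; returns a dict with "frame" (384x512x3 uint8, blue, green, red), "range_z" (384x512 float32, m along the optical axis (not along the pixel's ray), 0 where there is no reading), "intrinsics" (3x3 intrinsics, pixels), "D" ([k1, k2, p1, p2, k3] as OpenCV has them; the pictures are not rectified), "world_from_camera" (4x4, takes a point from camera to world coordinates); the wrist camera has in their place "mount" (4x4, takes a point from camera to tool coordinates, whose origin is the TCP and whose axes are the flange's). Camera axes: x right, y up, looking along -z (the intrinsics and any distortion apply to the point x, -y, -z); pixel columns grow to the right and rows downward; lengths in m; the calibration is good to about 2 mm. A picture is of the moment at which its call begins: read the wrist's pose just before it.
- job.sign_off(): hands the job in, once; it reports no verdict.
The state is a dict: "clock": time; "qpos": joint angles; "qd": joint speeds; "effort": joint torques, N m; "position": TCP position; "ee_rot": TCP orientation; "contact_force": force on the tool from outside, world axes, zero at the start; "moment": the same for the moment, N m; "width": finger opening in m.
Only numpy, scipy, OpenCV 4.12 (cv2) and the standard library are available. Lean on these libraries where they do the work, as an engineer would, in place of code of your own. Each camera call takes 0.05 s, during which the arm holds its last target. There are 200 camera calls.

TASK

Load all the game cartridges lying on the green board into the console: lever its top hatch open with the flat blade tool, press the release button under the hatch so that the tray pops out, and seat each cartridge flat and square in a tray pocket of its own. Then push the tray home until it clicks and stays in, shut the hatch, and leave the blade tool lying on its black pad. Do not knock over the glass tumbler.

Things in the scene. Friction and masses are not known exactly. Their poses are not given: they have to be found in the camera images.
- console: Grey and black game console, a fixed box 170 (x) by 240 (y) by 70 mm high; origin at the centre of its underside, +x to its back. The tray is in its front (-x) face, at x = -85 mm. On its top stands a low black frame, inside 60 (x) by 70 mm (y), centred on x = -32 mm: side and rear walls 16 mm high, front wall 5 mm high (x = -68 to -62 mm). The hatch rests on the frame.
- hatch (a joint): Hatch angle, rad: 0 shut, 2.0 fully open. Aluminium plate 78 (x) by 84 (y) by 5 mm, no handle, hinged at its rear edge, swinging up and back; stiff hinge: it stays where left, about 1 N moves its front edge. Shut, its underside is 86 mm above the table; below its front edge a slot lies open, 75 to 86 mm above the table and 70 mm wide: the blade goes in there, level, from the front.
- hatch_hinge (a point): Middle of the hatch's hinge line, at the height of the shut hatch's underside (86 mm); axes as the console's, the hinge runs along y.
- hatch_lip (a point): Middle of the hatch's front edge, on its underside; 78 mm from the hinge. It moves with the hatch.
- release (a joint): Travel of the release button, m: 0 up, 0.009 fully down. Sprung; it lets the tray go beyond about 0.0065 and needs about 5 to 6 N.
- release_top (a point): Centre of the button's top: a round aluminium cap 26 mm across, standing 12 mm above the console's top inside the frame under the hatch, 41 mm in front of the hinge. Pressed straight down.
- tray (a joint): How far the tray is out, m: about 0.002 latched, 0.085 fully out. Springs (about 6 N when in, 2 N when out) push it out to the front (console -x). To latch it, push it in against up to 15 N until it stops (0 to 0.001); it clicks and settles back to about 0.002. If it has not clicked it comes out again.
- tray_face (a point): Centre of the front face of the tray's black face plate, 36 mm above the table; moves with the tray. The plate is 214 mm wide and reaches from 10 to 57 mm above the table.
- pocket1 (a point): Centre of the floor of the first tray pocket (console's -y side), 16 mm above the table; moves with the tray, axes as the console's. Pockets are 63 (x) by 41 mm (y), 66 mm apart; walls 5 mm high (12 mm at the back). In front the face plate rises 41 mm above the pocket floor, its inner side 37.5 mm from the pocket's centre. With the tray out, the centre is 47 mm in front of the console.
- pocket2 (a point): The same for the middle pocket.
- pocket3 (a point): The same for the third pocket (console's +y side).
- cart1: Grey flat game cartridge, 58 (x) by 36 (y) by 20 mm high, 70 g, with a paper label on top; origin at the centre of its underside, its length along x. Either way round fits any pocket. Two or three cartridges are present.
- cart2: Another, the same.
- cart3: Another, the same.
- blade: Flat blade tool lying along its x: wooden handle from x = -60 to +30 mm, 24 wide (y) and 18 mm high, then a steel blade 18 mm wide and 2.5 mm thick to the tip at x = +100 mm, 9 mm above the underside. 90 g. Origin on the underside, at a good place to grip, close to its centre of mass.
- blade_tip (a point): Tip of the blade, at half its thickness.
- bladepad: Black rubber pad 210 (x) by 200 (y) by 4 mm, fixed, the blade tool's place (its origin must come to lie over the pad); origin at the centre of its underside.
- baize: Green board 210 (x) by 200 (y) by 4 mm, fixed, on which the cartridges lie; origin at the centre of its underside. It and the black pad lie one left, one right of the console.
- tumbler: Glass tumbler, 68 mm across, 95 mm high, standing beyond one of the boards; leave it upright. Origin at the centre of its underside.
Mind the look-alikes: they are no part of the job. Of the things that look like the blade, the larger one is meant.

How it is judged:
On the way, in this order (a step that is already met when the one before it is completed fails the run):
1. the hatch is levered up with the blade tool (value of joint hatch above 0.2 rad and contact force between blade and hatch above 0.1 N), for 0.05 s.
2. the release is pressed and the tray pops out (value of joint tray above 0.07 m), for 0.2 s.
3. every cartridge is seated in a pocket of the open tray (value of joint tray above 0.05 m and ((horizontal distance between cart1 and pocket1 below 0.005 m and z of cart1 in the frame of pocket1 below 0.0025 m and angle between cart1's own z axis and vertical below 0.06 rad and angle between the x axis of cart1 and the x axis of pocket1, either way round below 0.12 rad) or (horizontal distance between cart1 and pocket2 below 0.005 m and z of cart1 in the frame of pocket2 below 0.0025 m and angle between cart1's own z axis and vertical below 0.06 rad and angle between the x axis of cart1 and the x axis of pocket2, either way round below 0.12 rad) or (horizontal distance between cart1 and pocket3 below 0.005 m and z of cart1 in the frame of pocket3 below 0.0025 m and angle between cart1's own z axis and vertical below 0.06 rad and angle between the x axis of cart1 and the x axis of pocket3, either way round below 0.12 rad)) and ((horizontal distance between cart2 and pocket1 below 0.005 m and z of cart2 in the frame of pocket1 below 0.0025 m and angle between cart2's own z axis and vertical below 0.06 rad and angle between the x axis of cart2 and the x axis of pocket1, either way round below 0.12 rad) or (horizontal distance between cart2 and pocket2 below 0.005 m and z of cart2 in the frame of pocket2 below 0.0025 m and angle between cart2's own z axis and vertical below 0.06 rad and angle between the x axis of cart2 and the x axis of pocket2, either way round below 0.12 rad) or (horizontal distance between cart2 and pocket3 below 0.005 m and z of cart2 in the frame of pocket3 below 0.0025 m and angle between cart2's own z axis and vertical below 0.06 rad and angle between the x axis of cart2 and the x axis of pocket3, either way round below 0.12 rad)) and ((horizontal distance between cart3 and pocket1 below 0.005 m and z of cart3 in the frame of pocket1 below 0.0025 m and angle between cart3's own z axis and vertical below 0.06 rad and angle between the x axis of cart3 and the x axis of pocket1, either way round below 0.12 rad) or (horizontal distance between cart3 and pocket2 below 0.005 m and z of cart3 in the frame of pocket2 below 0.0025 m and angle between cart3's own z axis and vertical below 0.06 rad and angle between the x axis of cart3 and the x axis of pocket2, either way round below 0.12 rad) or (horizontal distance between cart3 and pocket3 below 0.005 m and z of cart3 in the frame of pocket3 below 0.0025 m and angle between cart3's own z axis and vertical below 0.06 rad and angle between the x axis of cart3 and the x axis of pocket3, either way round below 0.12 rad))), for 0.2 s.
4. the tray is pushed home and latched (value of joint tray below 0.006 m and ((horizontal distance between cart1 and pocket1 below 0.005 m and z of cart1 in the frame of pocket1 below 0.0025 m and angle between cart1's own z axis and vertical below 0.06 rad and angle between the x axis of cart1 and the x axis of pocket1, either way round below 0.12 rad) or (horizontal distance between cart1 and pocket2 below 0.005 m and z of cart1 in the frame of pocket2 below 0.0025 m and angle between cart1's own z axis and vertical below 0.06 rad and angle between the x axis of cart1 and the x axis of pocket2, either way round below 0.12 rad) or (horizontal distance between cart1 and pocket3 below 0.005 m and z of cart1 in the frame of pocket3 below 0.0025 m and angle between cart1's own z axis and vertical below 0.06 rad and angle between the x axis of cart1 and the x axis of pocket3, either way round below 0.12 rad)) and ((horizontal distance between cart2 and pocket1 below 0.005 m and z of cart2 in the frame of pocket1 below 0.0025 m and angle between cart2's own z axis and vertical below 0.06 rad and angle between the x axis of cart2 and the x axis of pocket1, either way round below 0.12 rad) or (horizontal distance between cart2 and pocket2 below 0.005 m and z of cart2 in the frame of pocket2 below 0.0025 m and angle between cart2's own z axis and vertical below 0.06 rad and angle between the x axis of cart2 and the x axis of pocket2, either way round below 0.12 rad) or (horizontal distance between cart2 and pocket3 below 0.005 m and z of cart2 in the frame of pocket3 below 0.0025 m and angle between cart2's own z axis and vertical below 0.06 rad and angle between the x axis of cart2 and the x axis of pocket3, either way round below 0.12 rad)) and ((horizontal distance between cart3 and pocket1 below 0.005 m and z of cart3 in the frame of pocket1 below 0.0025 m and angle between cart3's own z axis and vertical below 0.06 rad and angle between the x axis of cart3 and the x axis of pocket1, either way round below 0.12 rad) or (horizontal distance between cart3 and pocket2 below 0.005 m and z of cart3 in the frame of pocket2 below 0.0025 m and angle between cart3's own z axis and vertical below 0.06 rad and angle between the x axis of cart3 and the x axis of pocket2, either way round below 0.12 rad) or (horizontal distance between cart3 and pocket3 below 0.005 m and z of cart3 in the frame of pocket3 below 0.0025 m and angle between cart3's own z axis and vertical below 0.06 rad and angle between the x axis of cart3 and the x axis of pocket3, either way round below 0.12 rad))), for 0.5 s.
At the end, for the whole second after the job is handed in: Every cartridge present lies flat (within 2.5 mm of the floor) and square (7 degrees) in a tray pocket, centred within 5 mm; the tray is in and latched (under 6 mm out); the hatch is shut (below 0.05 rad); the blade tool lies flat with its origin over its black pad; all is at rest (all of step 4 and value of joint hatch below 0.05 rad and x of blade in the frame of bladepad between -0.105 and 0.105 m and y of blade in the frame of bladepad between -0.1 and 0.1 m and height (world z) of blade below 0.012 m and angle between blade's own z axis and vertical below 0.25 rad and linear speed of each of blade, cart1, cart2, cart3 below 0.02 m/s); the robot touches nothing.
It fails at once if the glass tumbler is knocked over (angle between tumbler's own z axis and vertical above 0.6 rad).
Of cart1, cart2, cart3 only 2 to 3 are there at a start; the rules pass over those that are not, and their reading is None.
At some moment in a run one of blade, cart1, cart2, cart3 may be knocked a few centimetres aside while the robot is not near it.
Once in a run the grip may slacken for a moment while it holds something.
It also fails if it takes over 210 s, if anything falls off the work surface, if the arm or the gripper's body presses on something with over 40 N, if the wrist force passes 120 N, or if a joint passes its speed limit or range.

## Working session

There is one attempt and no reset: what is moved stays moved. The work goes in short steps, Python scripts to look and compute and a shell command to move; the robot and the scene stay as the last step left them, time stands still between calls to the robot, and variables do not carry over. Pictures are saved under pics/ and viewed, about 12 in all and at most 16, crops included, and the job is handed in when it is done.

```bash
ls; mkdir -p pics; cat > h.py <<'E'
import numpy as np, cv2
from rig import manip, viewer, job
from scipy.spatial.transform import Rotation as R
def tool():
    s=manip.get_state(); q=s['ee_rot']; T=np.eye(4)
    T[:3,:3]=R.from_quat([q[1],q[2],q[3],q[0]]).as_matrix(); T[:3,3]=s['position']; return T
def grab(name,png=None):
    T=tool(); im=viewer.get_image(name)
    im['W']=im['world_from_camera'] if name!='wrist' else T@np.array(im['mount'])
    if png: cv2.imwrite('pics/'+png,im['frame'])
    return im
def rays(im,uv):
    uv=np.asarray(uv,float).reshape(-1,1,2)
    n=cv2.undistortPoints(uv,np.array(im['intrinsics']),np.array(im['D'])).reshape(-1,2)
    d=np.c_[n[:,0],-n[:,1],-np.ones(len(n))]; W=np.array(im['W'])
    return W[:3,3], d@W[:3,:3].T
def onplane(im,uv,z):
    o,d=rays(im,uv); return o+d*((z-o[2])/d[:,2])[:,None]
def cloud(im):
    h,w=im['range_z'].shape; u,v=np.meshgrid(np.arange(w),np.arange(h))
    o,d=rays(im,np.c_[u.ravel(),v.ravel()]); P=o+d*im['range_z'].ravel()[:,None]
    P[im['range_z'].ravel()==0]=np.nan
    return P.reshape(h,w,3)
def proj(im,P):
    W=np.array(im['W']); p=(np.asarray(P,float).reshape(-1,3)-W[:3,3])@W[:3,:3]; p=p*[1,-1,-1]
    return cv2.projectPoints(p,np.zeros(3),np.zeros(3),np.array(im['intrinsics']),np.array(im['D']))[0].reshape(-1,2)
def delta(P,Rw=None):
    "shift and turn in tool axes to world TCP P, rotation Rw"
    T=tool(); d=T[:3,:3].T@(np.asarray(P)-T[:3,3])*1000
    r=np.zeros(3) if Rw is None else R.from_matrix(T[:3,:3].T@Rw).as_rotvec(degrees=True)
    print('mm',d.round(1),'deg',r.round(1))
E
python3 - <<'E'
from h import *
a=grab('top','top0.png'); b=grab('scene','scene0.png')
np.savez('t0.npz',**{k:np.array(v) for k,v in a.items()})
print(manip.get_state()); print(tool().round(3)); print(np.array(a['W']).round(3)); print(np.array(b['W']).round(3))
E
```

```text
pics
{'clock': 0.1, 'qpos': array([ 9.90994140e-01,  2.76565966e-01,  1.50596828e+00, -2.90725453e-05,
        1.36069730e+00, -1.21007721e-01]), 'qd': array([-0.00170359, -0.00159609, -0.0024397 , -0.00099041, -0.00138257,
       -0.0004311 ]), 'effort': array([ 1.85980876e-03, -4.17700839e+01, -2.46406478e+01, -1.95171401e-04,
        5.81276690e-03,  1.28504874e-05]), 'position': array([0.25441984, 0.51515113, 0.23052194]), 'ee_rot': array([-2.67946722e-04,  2.27387548e-01,  9.73804000e-01, -7.74528533e-04]), 'contact_force': array([-0.4697287 , -0.69863933, -0.76892377]), 'moment': array([ 0.00614731, -0.01156553, -0.006297  ]), 'width': 0.08543651729177873}
[[-0.897  0.443 -0.001  0.254]
 [ 0.443  0.897 -0.001  0.515]
 [ 0.    -0.002 -1.     0.231]
 [ 0.     0.     0.     1.   ]]
[[-0.082  0.976 -0.204  0.345]
 [-0.997 -0.081  0.013  0.03 ]
 [-0.004  0.204  0.979  1.024]
 [ 0.     0.     0.     1.   ]]
[[-0.814 -0.358  0.458  1.18 ]
 [ 0.581 -0.523  0.624  0.898]
 [ 0.016  0.774  0.633  0.981]
 [ 0.     0.     0.     1.   ]]
```

View pics/top0.png

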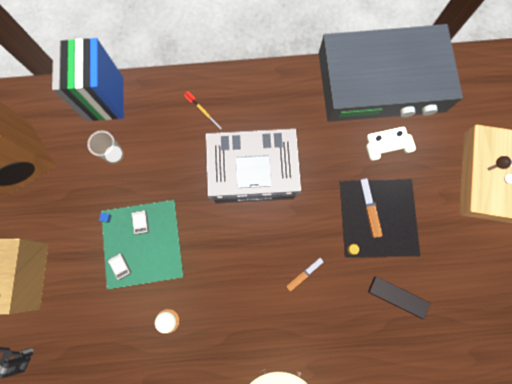

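View pics/scene0.png

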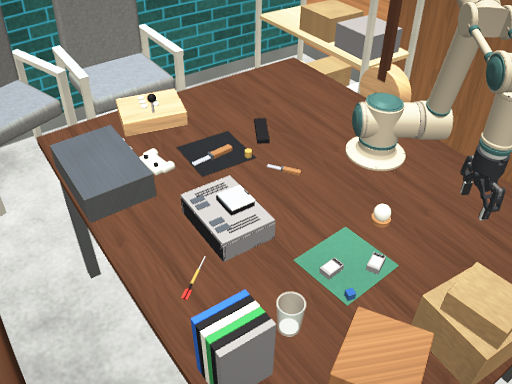

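The top view shows two cartridges on the green board, at (140,222) and (120,266). The blade is on the black pad near (371,210), the console is around (253,165), and the tumbler is at (104,147). Next I'll measure these.

```bash
python3 - <<'E'
from h import *
a=dict(np.load('t0.npz')); P=cloud(a); f=a['frame']; hsv=cv2.cvtColor(f,cv2.COLOR_BGR2HSV)
def rect(m,z,name,lo=30,n=3):
    cs=cv2.findContours(m.astype(np.uint8),cv2.RETR_EXTERNAL,cv2.CHAIN_APPROX_NONE)[0]
    for c in sorted(cs,key=cv2.contourArea)[::-1][:n]:
        if cv2.contourArea(c)<lo: continue
        w=onplane(a,c.reshape(-1,2),z)[:,:2]*1000
        r=cv2.minAreaRect(w.astype(np.float32)); box=cv2.boxPoints(r)
        e=box[1]-box[0]; g=box[2]-box[1]; L=e if np.hypot(*e)>np.hypot(*g) else g
        print(name,np.round(r[0],1),np.round(r[1],1),'long-axis deg',round(np.degrees(np.arctan2(L[1],L[0])),1))
H,S,V=hsv[...,0],hsv[...,1],hsv[...,2]
g=(H>65)&(H<95)&(S>90)&(V>50)
rect(g,.004,'green',500,1)
roi=np.zeros(f.shape[:2],bool); roi[203:285,103:182]=1
rect(roi&(S<60)&(V>100),.024,'cart')
roi[:]=0; roi[175:260,335:425]=1
rect(roi&(V<45),.004,'pad',500,1)
rect(roi&(H<20)&(S>120)&(V>100),.022,'handle')
rect(roi&(S<60)&(V>120),.014,'steel')
roi[:]=0; roi[120:210,195:310]=1
rect(roi&(S<40)&(V>90),.070,'consoletop',500,1)
roi[150:190,230:275]
for (u,v) in [(253,170),(240,160),(265,180),(215,190),(290,190),(210,140),(295,140),(253,197),(140,222),(120,266),(375,225),(367,190),(350,230)]:
    print((u,v),(P[v,u]*1000).round(1),f[v,u])
c=cv2.resize(f[120:215,195:310],None,fx=6,fy=6,interpolation=cv2.INTER_CUBIC); cv2.imwrite('pics/con.png',c)
E
```

```text
green [451.9 323.2] [207.3 197.1] long-axis deg 4.0
cart [395.4 375.6] [61.4 40.3] long-axis deg 25.6
cart [506.2 320.4] [61.6 40.3] long-axis deg 5.2
handle [ 469.1 -316.9] [250.5 225.2] long-axis deg 85.2
handle [ 456.5 -297.5] [82.3 27.4] long-axis deg 4.7
steel [ 540.  -292.7] [76.8 23.1] long-axis deg 6.1
consoletop [624.7  11.1] [240.6 189.3] long-axis deg 88.4
(253, 170) [604.1  11.   92.2] [253 252 249]
(240, 160) [633.8  41.9  90.1] [253 252 249]
(265, 180) [575.9 -17.   90.8] [253 252 250]
(215, 190) [565.3 112.2  70.2] [233 235 239]
(290, 190) [549.3 -79.6  70.3] [230 233 237]
(210, 140) [702.4 117.1  67.6] [228 231 236]
(295, 140) [ 682.9 -106.7   69.4] [236 237 241]
(253, 197) [541.6  16.3  56.9] [97 95 99]
(140, 222) [505.7 319.1  25. ] [252 253 253]
(120, 266) [395.5 372.9  25.5] [252 253 253]
(375, 225) [ 446.3 -297.9   25.5] [ 94 153 219]
(367, 190) [ 543.9 -294.2   14. ] [244 235 233]
(350, 230) [ 440.6 -236.     5.1] [57 56 60]
```

View pics/con.png

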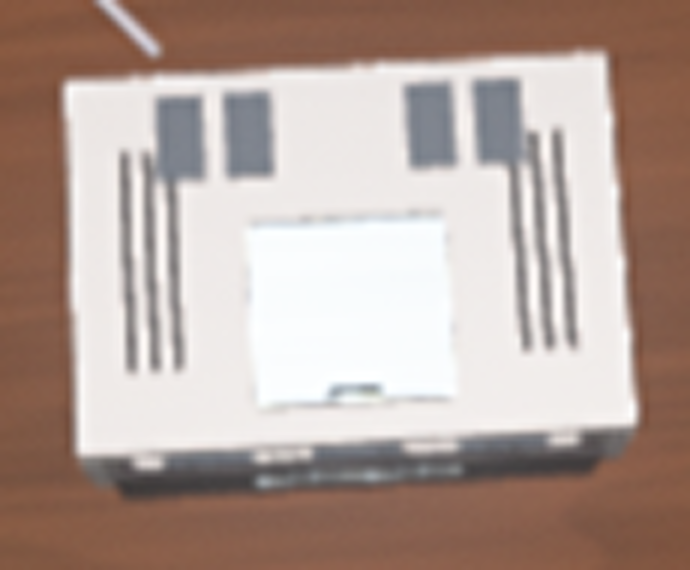

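The crop shows the hatch as a white square, with crop corners (248,225), (447,213), (458,397) and (260,407). The console's front edge runs from (78,457) to (636,425).

```bash
python3 - <<'E'
from h import *
a=dict(np.load('t0.npz')); P=cloud(a)
def w(pts,z): return onplane(a,np.array(pts)/6+[195,120]-.4,z)[:,:2]*1000
c=w([(64,80),(606,53),(636,425),(78,457)],.070); h=w([(248,225),(447,213),(458,397),(260,407)],.091)
for q in (c,h):
    e=q[1]-q[0]; e2=q[2]-q[3]; s=q[0]-q[3]
    print(q.round(1).tolist(),q.mean(0).round(1),[round(np.degrees(np.arctan2(-x[0],x[1]))) for x in ()],np.degrees(np.arctan2(e[0],-e[1])).round(2),np.degrees(np.arctan2(e2[0],-e2[1])).round(2),np.hypot(*e).round(1),np.hypot(*s).round(1))
m=(P[...,2]>.080)&(P[...,2]<.1); m[:150]=0;m[195:]=0;m[:,:225]=0;m[:,280:]=0
r=cv2.minAreaRect((P[m][:,:2]*1000).astype(np.float32)); print(r, P[m][:,2].mean())
# tray face plate pts
for u in (225,253,285): print([ (P[v,u]*1000).round(0).tolist() for v in range(186,204,2)])
E
```

```text
[[722.2, 128.3], [714.7, -111.6], [545.9, -106.6], [551.8, 132.1]] [633.7  10.5] [] -1.79 -1.42 240.0 170.4
[[642.1, 51.7], [640.3, -33.3], [559.7, -30.6], [562.3, 52.5]] [601.1  10.1] [] -1.19 -1.81 85.0 79.8
((601.95947265625, 11.452770233154297), (84.03313446044922, 81.10485076904297), 88.18090057373047) 0.0910026773290982
[[574.0, 86.0, 69.0], [568.0, 86.0, 72.0], [563.0, 87.0, 72.0], [558.0, 87.0, 70.0], [553.0, 87.0, 71.0], [559.0, 91.0, 14.0], [545.0, 89.0, 58.0], [542.0, 90.0, 46.0], [541.0, 92.0, 24.0]]
[[563.0, 14.0, 90.0], [563.0, 15.0, 69.0], [557.0, 15.0, 71.0], [552.0, 15.0, 72.0], [548.0, 16.0, 63.0], [544.0, 16.0, 60.0], [540.0, 16.0, 51.0], [540.0, 17.0, 26.0], [539.0, 17.0, -0.0]]
[[561.0, -68.0, 71.0], [556.0, -67.0, 69.0], [551.0, -67.0, 68.0], [547.0, -67.0, 64.0], [543.0, -67.0, 57.0], [537.0, -67.0, 56.0], [537.0, -69.0, 32.0], [538.0, -71.0, -2.0], [532.0, -71.0, -0.0]]
```

```bash
cat >> h.py <<'E'
def down(az):
    "tool pointing down, jaws across a thing whose x axis has azimuth az deg"
    t=np.radians(az+90); y=np.array([np.cos(t),np.sin(t),0]); z=np.array([0,0,-1.]); return np.c_[np.cross(y,z),y,z]
CON=np.array([.6338,.0105,0]); CYAW=-1.7
def con(x,y,z):
    return CON+R.from_euler('z',CYAW,degrees=True).apply([x,y,z])
E
python3 -c "
from h import *
delta([.4715,-.2965,.17],down(4.3))"; python3 -m crank '[[0,0,0,0,0,0]]' 1 40
```

```text
mm [-554.1 -631.5   61.5] deg [ -0.1  -0.  -30.6]
clock: 0.22
position: [0.2543, 0.5149, 0.2301]
ee_rot: [-0.0, 0.227, 0.974, -0.001]
contact_force: [-0.0, -0.5, 0.1]
width: 0.0853
```

```bash
python3 -m crank '[[-37,-42,0,0,0,-2],[-74,-84,0,0,0,-4],[-111,-126,0,0,0,-6],[-148,-168,0,0,0,-8],[-185,-210,5,0,0,-10],[-222,-252,10,0,0,-12],[-259,-294,15,0,0,-14],[-296,-336,20,0,0,-16],[-333,-378,25,0,0,-18],[-370,-420,30,0,0,-20],[-407,-462,35,0,0,-22],[-444,-504,40,0,0,-24],[-481,-546,45,0,0,-26],[-518,-588,50,0,0,-28],[-554,-631,61,0,0,-30.6],[-554,-631,61,0,0,-30.6],[-554,-631,61,0,0,-30.6]]' | tail -1; echo mm?
```

```text
width: 0.0852
mm?
```

I typed those rows in mm, but the interface takes m. I'll check the state before moving again.

```bash
sed -i "s/print('mm',d.round(1)/print('m',(d\/1000).round(4)/" h.py; python3 -c "
from h import *
s=manip.get_state(); print(s['clock'],s['position'],s['qpos'].round(2),s['contact_force']); print(tool().round(2))
grab('scene','s1.png'); delta([.4715,-.2965,.17],down(4.3))"
```

```text
2.35 [ 0.53063234 -0.5115891   0.18851336] [-0.86  0.54  1.18 -0.    1.42 -2.51] [ 0.32874944 -0.12196195  0.26637008]
[[-1.   -0.07 -0.    0.53]
 [-0.07  1.   -0.   -0.51]
 [ 0.   -0.   -1.    0.19]
 [ 0.    0.    0.    1.  ]]
m [0.044  0.2283 0.0133] deg [-0.6 -0.  -0.2]
```

View pics/s1.png

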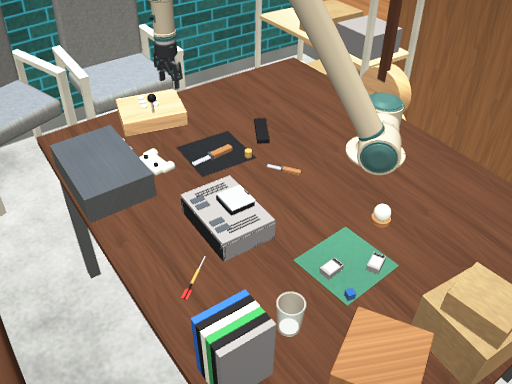

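The arm overshot to y = -0.51, still at 0.19 m height. The picture shows nothing disturbed, with the gripper at (165,60) clear of everything. I'll go above the blade, this time in metres.

```bash
python3 -m crank '[[0.011,0.057,0,0,0,0],[0.022,0.114,0.004,0,0,0],[0.033,0.171,0.008,0,0,0],[0.044,0.228,0.013,-0.6,0,0],[0.044,0.228,0.013,-0.6,0,0],[0.044,0.228,0.013,-0.6,0,0]]' 1 | sed -n 1,2p; python3 - <<'E'
from h import *
a=grab('wrist','w1.png'); P=cloud(a); f=a['frame']; hsv=cv2.cvtColor(f,cv2.COLOR_BGR2HSV); H,S,V=cv2.split(hsv)
for n,m,z in (('handle',(H<20)&(S>100)&(V>90),.022),('steel',(S<60)&(V>130),.0142)):
    z0=P[...,2]; m=m&(z0>.008)&(z0<.05)
    cs=cv2.findContours(m.astype(np.uint8),cv2.RETR_EXTERNAL,cv2.CHAIN_APPROX_NONE)[0]; c=max(cs,key=cv2.contourArea)
    w=onplane(a,c.reshape(-1,2),z)[:,:2]*1000; r=cv2.minAreaRect(w.astype(np.float32)); print(n,np.round(r[0]+r[1]+(r[2],),1), np.nanmedian(z0[m]), c.reshape(-1,2).min(0),c.reshape(-1,2).max(0))
delta([.4715,-.2965,.0055],down(4.3))
E
```

```text
clock: 3.15
position: [0.472, -0.2972, 0.1707]
handle [ 556.  -558.8   35.9  215.7   80.4] 0.02617739266310598 [  0 134] [ 34 312]
steel [ 649.3 -352.8   33.7   86.4   20.1] 0.01590700970273945 [164 300] [237 334]
m [0.0006 0.0016 0.1651] deg [-0.1  0.  -0.2]
```

View pics/w1.png

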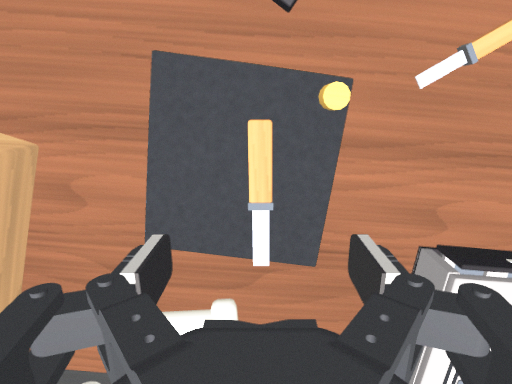

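The wrist picture shows the blade between the fingers, running along the image's vertical. The handle goes from (260,120) to (260,205) and the tip is at (261,265).

```bash
python3 - <<'E'
from h import *
a=grab('wrist'); P=cloud(a)
print(onplane(a,[(260,120),(260,203)],.022).round(4),onplane(a,[(261,265)],.013).round(4))
T=np.linalg.inv(tool()); print(np.round([T[:3,:3]@p+T[:3,3] for p in (P[160,260],P[240,261],P[70,250])],4), P[160,260],P[240,261])
E
```

```text
[[ 0.4163 -0.3014  0.022 ]
 [ 0.4995 -0.2953  0.022 ]] [[ 0.5757 -0.2886  0.013 ]]
[[ 0.0175  0.0009  0.1478]
 [-0.0722  0.0022  0.1557]
 [ 0.1033 -0.009   0.1666]] [ 0.45475449 -0.29857686  0.02276359] [ 0.54415894 -0.29094683  0.01482365]
```

```bash
python3 -m crank '[[-0.004,0.001,0.05,0,0,0],[-0.004,0.001,0.1,0,0,0],[-0.004,0.001,0.14,0,0,0],[-0.004,0.001,0.16,0,0,0],[-0.004,0.001,0.165,0,0,0],[-0.004,0.001,0.165,0,0,0]]' && python3 -m crank '[[0,0,0,0,0,0],[0,0,0,0,0,0],[0,0,0,0,0,0],[0,0,0,0,0,0],[0,0,0,0,0,0],[0,0,0,0,0,0]]' 0 100 && python3 -m crank '[[0,0,-0.03,0,0,0],[0,0,-0.08,0,0,0],[0,0,-0.12,0,0,0],[0,0,-0.12,0,0,0]]'; python3 - <<'E'
from h import *
a=grab('wrist','w2.png'); P=cloud(a); f=a['frame']; hsv=cv2.cvtColor(f,cv2.COLOR_BGR2HSV); H,S,V=cv2.split(hsv)
m=(S<60)&(V>120)&(P[...,2]>.09)
T=tool(); Ti=np.linalg.inv(T); Q=P@Ti[:3,:3].T+Ti[:3,3]
m&=(abs(Q[...,1])<.02)&(Q[...,2]<.03)&(Q[...,2]>-.03)&(Q[...,0]<-.035); v,u=np.nonzero(m); print(m.sum())
q=Q[m]; A=np.c_[q[:,0],np.ones(len(q))]; print('x range',q[:,0].min(),q[:,0].max(),'z fit',np.linalg.lstsq(A,q[:,2],rcond=None)[0],'y fit',np.linalg.lstsq(A,q[:,1],rcond=None)[0])
E
```

```text
clock: 4.0
position: [0.4767, -0.298, 0.0056]
ee_rot: [0.0, -0.035, 0.999, -0.001]
contact_force: [0.2, -0.4, -0.7]
width: 0.0853
clock: 4.75
position: [0.4769, -0.2981, 0.0066]
ee_rot: [0.001, -0.035, 0.999, -0.001]
contact_force: [-1.0, -0.0, 5.9]
width: 0.0216
clock: 5.25
position: [0.4787, -0.2993, 0.13]
ee_rot: [0.004, -0.035, 0.999, -0.003]
contact_force: [0.7, -0.3, -1.1]
width: 0.0214
403
x range -0.04682904908024005 -0.03688416793859539 z fit [-0.06242552 -0.01299195] y fit [-0.03072905 -0.00216226]
```

View pics/w2.png

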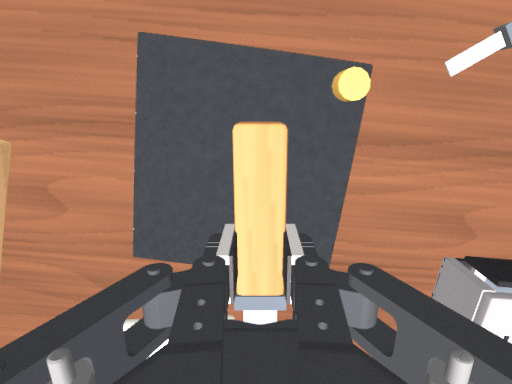

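The blade is held, with its handle at (260,210), and lifted level. The blade tip is hidden behind the gripper body. I'll check the pitch from the depth on the handle top.

```bash
python3 - <<'E'
from h import *
def fit():
    a=grab('wrist'); P=cloud(a); hsv=cv2.cvtColor(a['frame'],cv2.COLOR_BGR2HSV); H,S,V=cv2.split(hsv)
    Ti=np.linalg.inv(tool()); Q=P@Ti[:3,:3].T+Ti[:3,3]
    m=(H<25)&(S>100)&(V>150)&(abs(Q[...,1])<.009)&(abs(Q[...,2]+.016)<.02); m=cv2.erode(m.astype(np.uint8),np.ones((5,5)))>0
    q=Q[m]; A=np.c_[q[:,0],q[:,1],np.ones(len(q))]
    print(m.sum(),q[:,0].min().round(4),q[:,0].max().round(4),'z',np.linalg.lstsq(A,q[:,2],rcond=None)[0].round(4))
fit()
b=grab('top'); P=cloud(b); print(tool()[:3,3])
Ti=np.linalg.inv(tool()); Q=P@Ti[:3,:3].T+Ti[:3,3]; V=b['frame'].min(2)
m=(abs(Q[...,1])<.02)&(Q[...,0]<-.04)&(Q[...,0]>-.12)&(abs(Q[...,2])<.04); q=Q[m]; print(np.c_[q,V[m]].round(3)[::3])
# target: tip 12mm in front of lip
delta(con(-71-12-100,0,.2),down(CYAW))
E
```

```text
2063 -0.0221 0.06 z [ 0.0049 -0.0139 -0.0175]
[ 0.47581938 -0.29707676  0.12538994]
[[-9.90e-02  1.00e-03 -1.10e-02  1.66e+02]
 [-9.80e-02 -8.00e-03 -8.00e-03  1.92e+02]
 [-9.70e-02  3.00e-03 -9.00e-03  1.96e+02]
 [-9.60e-02 -5.00e-03 -7.00e-03  2.04e+02]
 [-9.50e-02  9.00e-03 -1.00e-02  1.52e+02]
 [-9.50e-02 -0.00e+00 -6.00e-03  1.98e+02]
 [-9.30e-02 -5.00e-03 -1.10e-02  2.03e+02]
 [-9.20e-02  7.00e-03 -1.00e-02  1.88e+02]
 [-9.10e-02 -0.00e+00 -1.00e-02  1.97e+02]
 [-9.10e-02 -9.00e-03 -7.00e-03  1.93e+02]
 [-8.90e-02  5.00e-03 -9.00e-03  1.99e+02]
 [-8.80e-02 -2.00e-03 -9.00e-03  2.00e+02]
 [-8.80e-02  7.00e-03 -8.00e-03  1.73e+02]
 [-8.60e-02  1.00e-03 -1.20e-02  1.96e+02]
 [-8.60e-02 -7.00e-03 -8.00e-03  1.97e+02]
 [-8.50e-02  5.00e-03 -8.00e-03  1.90e+02]
 [-8.40e-02 -2.00e-03 -9.00e-03  1.98e+02]
 [-8.20e-02 -8.00e-03 -1.00e-02  1.88e+02]
 [-8.10e-02  5.00e-03 -1.10e-02  1.97e+02]
 [-8.10e-02 -4.00e-03 -7.00e-03  2.00e+02]
 [-8.10e-02  8.00e-03 -7.00e-03  1.23e+02]
 [-8.00e-02  1.00e-03 -6.00e-03  1.97e+02]
 [-7.90e-02 -6.00e-03 -6.00e-03  2.02e+02]
 [-7.60e-02  6.00e-03 -1.20
[... 1014 characters left out ...]
02  3.00e-03 -9.00e-03  1.96e+02]
 [-5.30e-02 -4.00e-03 -1.00e-02  2.02e+02]
 [-5.30e-02  8.00e-03 -8.00e-03  1.49e+02]
 [-5.10e-02  1.00e-03 -9.00e-03  1.95e+02]
 [-5.00e-02 -7.00e-03 -8.00e-03  2.04e+02]
 [-4.90e-02  7.00e-03 -1.20e-02  1.89e+02]
 [-4.80e-02 -1.00e-03 -1.00e-02  1.96e+02]
 [-4.80e-02 -8.00e-03 -9.00e-03  1.92e+02]
 [-4.70e-02  5.00e-03 -1.00e-02  2.00e+02]
 [-4.50e-02 -1.00e-03 -1.20e-02  1.99e+02]
 [-4.50e-02  7.00e-03 -7.00e-03  1.79e+02]
 [-4.40e-02  0.00e+00 -1.00e-02  1.94e+02]
 [-4.30e-02 -7.00e-03 -9.00e-03  1.99e+02]
 [-4.20e-02  5.00e-03 -9.00e-03  1.94e+02]
 [-4.10e-02 -2.00e-03 -9.00e-03  1.98e+02]]
m [1.819056e+02 1.857470e+01 4.280000e-02] deg [-0.  -0.   5.7]
```

```bash
python3 -c "
from h import *
delta(con(-.190,0,.13),down(CYAW))"
```

```text
m [ 0.0098  0.3147 -0.0046] deg [-0.  -0.   5.7]
```

```bash
python3 -m crank '[[0.001,0.03,-0.005,0,0,0.6],[0.003,0.08,-0.005,0,0,1.5],[0.004,0.13,-0.005,0,0,2.4],[0.006,0.18,-0.005,0,0,3.3],[0.008,0.23,-0.005,0,0,4.2],[0.009,0.28,-0.005,0,0,5.1],[0.01,0.315,-0.005,0,0,5.7],[0.01,0.315,-0.005,0,0,5.7],[0.01,0.315,-0.005,0,0,5.7]]'; python3 -c "
from h import *
delta(con(-.190,0,.073),down(CYAW)); delta(con(-.146,0,.073),down(CYAW))"
```

```text
clock: 6.52
position: [0.4431, 0.0162, 0.1293]
ee_rot: [-0.001, 0.014, 1.0, -0.0]
contact_force: [0.5, -0.3, -1.8]
width: 0.0213
m [-0.0009 -0.      0.0563] deg [-0.  -0.2  0.1]
m [-0.0449 -0.0001  0.0562] deg [-0.  -0.2  0.1]
```

```bash
python3 -m crank '[[0,0,0.03,0,0,0],[0,0,0.052,0,0,0],[0,0,0.056,0,0,0],[0,0,0.056,0,0,0],[-0.015,0,0.056,0,0,0],[-0.03,0,0.056,0,0,0],[-0.042,0,0.056,0,0,0],[-0.045,0,0.056,0,0,0],[-0.045,0,0.056,0,0,0]]'; python3 - <<'E'
from h import *
b=grab('scene','s3.png'); cv2.imwrite('pics/s3c.png',cv2.resize(b['frame'][100:280,130:330],None,fx=4,fy=3.3,interpolation=cv2.INTER_CUBIC))
E
```

```text
clock: 7.65
position: [0.4871, 0.015, 0.0727]
ee_rot: [-0.002, 0.014, 1.0, -0.0]
contact_force: [-1.5, -0.0, -1.5]
width: 0.0214
```

View pics/s3c.png

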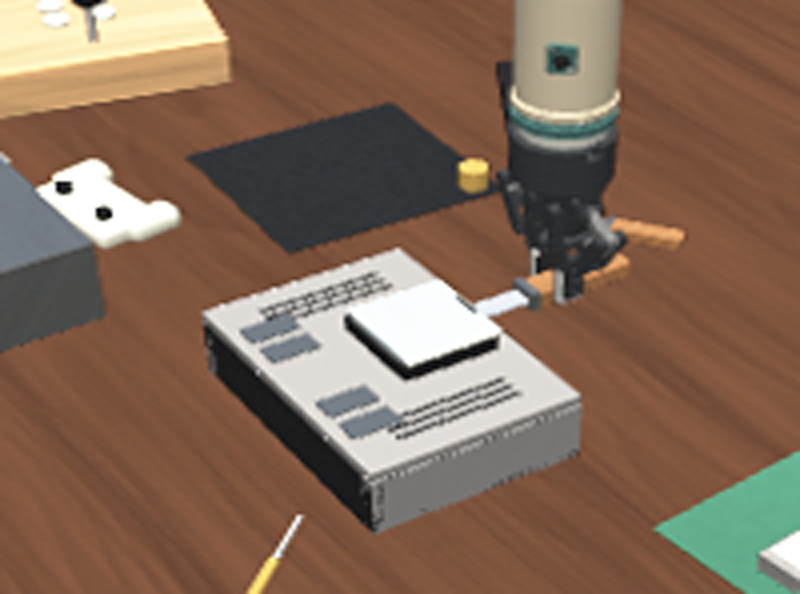

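The blade is in the slot under the hatch's front edge, at about (480,300) in the crop. Now I'll lever the hatch up.

```bash
python3 -m crank '[[0,0,-0.006,0,0,0],[0,0,-0.012,0,0,0],[0,0,-0.018,0,0,0],[0,0,-0.025,0,0,0],[0,0,-0.032,0,0,0],[0,0,-0.035,0,0,0],[0,0,-0.035,0,0,0]]';python3 -m crank '[[0,0,-0.007,0,0,0],[-0.003,0,-0.015,0,0,0],[-0.008,0,-0.021,0,0,0],[-0.015,0,-0.026,0,0,0],[-0.022,0,-0.03,0,0,0],[-0.03,0,-0.033,0,0,0],[-0.037,0,-0.035,0,0,0],[-0.044,0,-0.035,0,0,0],[-0.051,0,-0.035,0,0,0],[-0.058,0,-0.035,0,0,0],[-0.065,0,-0.034,0,0,0],[-0.071,0,-0.032,0,0,0],[-0.077,0,-0.03,0,0,0],[-0.077,0,-0.03,0,0,0]]'; python3 - <<'E'
from h import *
b=grab('scene','s4.png'); cv2.imwrite('pics/s4c.png',cv2.resize(b['frame'][80:280,130:330],None,fx=3,fy=3,interpolation=cv2.INTER_CUBIC))
E
```

```text
clock: 8.57
position: [0.4874, 0.015, 0.1082]
ee_rot: [-0.002, 0.014, 1.0, -0.0]
contact_force: [-0.4, 0.3, -0.9]
width: 0.0218
clock: 10.32
position: [0.5651, 0.0128, 0.1376]
ee_rot: [-0.002, 0.014, 1.0, -0.0]
contact_force: [0.8, 0.7, -1.5]
width: 0.0216
```

View pics/s4c.png

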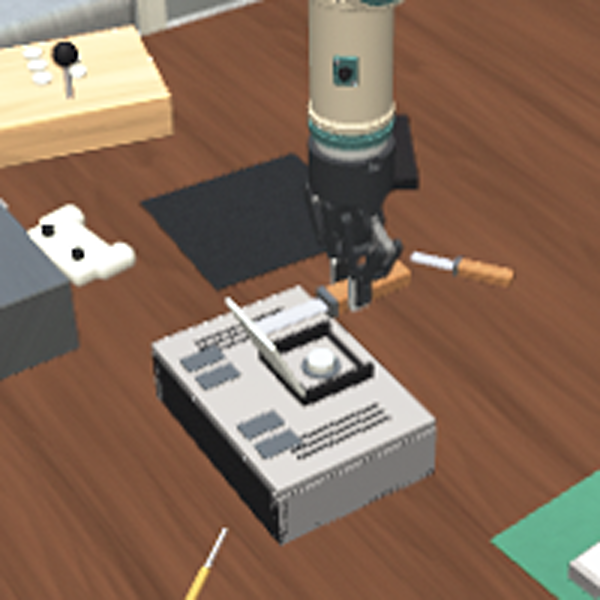

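The hatch stands open past vertical, with the button exposed at (322,362). I'll take the blade back to its pad.

```bash
python3 -m crank '[[0.03,0,0,0,0,0],[0.07,0,0,0,0,0],[0.11,0,0,0,0,0],[0.12,0,0,0,0,0],[0.12,0,0,0,0,0]]' >/dev/null; python3 -c "
from h import *
delta([.476,-.297,.137],down(4.3))"
```

```text
m [-0.0399 -0.3122  0.0017] deg [-0.  -0.1 -5.9]
```

```bash
python3 -m crank '[[0,-0.05,0,0,0,-1],[-0.01,-0.1,0,0,0,-2],[-0.02,-0.15,0,0,0,-3],[-0.03,-0.2,0,0,0,-4],[-0.035,-0.25,0,0,0,-5],[-0.04,-0.29,0,0,0,-5.9],[-0.04,-0.312,0,0,0,-5.9],[-0.04,-0.312,0,0,0,-5.9],[-0.04,-0.312,0.05,0,0,-5.9],[-0.04,-0.312,0.1,0,0,-5.9],[-0.04,-0.312,0.122,0,0,-5.9],[-0.04,-0.312,0.13,0,0,-5.9],[-0.04,-0.312,0.13,0,0,-5.9]]' && python3 -m crank '[[0,0,0,0,0,0],[0,0,0,0,0,0],[0,0,0,0,0,0],[0,0,0,0,0,0]]' 0.6 && python3 -m crank '[[0,0,-0.04,0,0,0],[0,0,-0.09,0,0,0],[0,0,-0.14,0,0,0],[0,0,-0.15,0,0,0]]' 0 30; python3 - <<'E'
from h import *
a=grab('wrist'); print(onplane(a,[(260,160)],.022)); P=cloud(a)
H,S,V=cv2.split(cv2.cvtColor(a['frame'],cv2.COLOR_BGR2HSV)); m=(H<25)&(S>100)&(V>120)&(abs(P[...,2]-.022)<.008)&(abs(P[...,0]-.45)<.1)&(abs(P[...,1]+.3)<.03)
p=P[m]; r=cv2.minAreaRect((p[:,:2]*1000).astype(np.float32)); print(r,p[:,2].min(),p[:,2].max())
delta(con(-.034,0,.22),down(CYAW))
E
```

```text
clock: 12.62
position: [0.4762, -0.2961, 0.009]
ee_rot: [-0.001, -0.038, 0.999, -0.0]
contact_force: [0.3, -0.4, -0.7]
width: 0.0215
clock: 13.12
position: [0.4764, -0.2963, 0.0093]
ee_rot: [-0.001, -0.038, 0.999, -0.0]
contact_force: [0.1, -0.4, 0.2]
width: 0.0512
clock: 13.62
position: [0.4784, -0.2976, 0.1633]
ee_rot: [0.002, -0.038, 0.999, -0.003]
contact_force: [0.2, 0.1, -0.5]
width: -0.0
[[ 0.46037127 -0.29917073  0.022     ]]
((456.6623840332031, -297.4762268066406), (83.02598571777344, 23.385839462280273), 3.8583738803863525) 0.018729817374801117 0.025067517329146582
m [-0.145   0.2984 -0.0584] deg [-0.3  0.2  6. ]
```

The blade lies on the pad at its old place. Now for the release button, with closed fingers.

```bash
python3 -m crank '[[0,0.03,-0.04,0,0,1],[-0.01,0.08,-0.058,0,0,2],[-0.04,0.13,-0.058,0,0,3],[-0.07,0.18,-0.058,0,0,4],[-0.1,0.23,-0.058,0,0,5],[-0.12,0.27,-0.058,0,0,6],[-0.141,0.298,-0.058,-0.3,0.2,6],[-0.141,0.298,-0.058,-0.3,0.2,6],[-0.141,0.298,-0.058,-0.3,0.2,6]]' 0 30| sed -n 2p; python3 - <<'E'
from h import *
a=grab('wrist','w5.png'); P=cloud(a)
delta(con(-.038,0,.084),down(CYAW))
b=grab('top'); P=cloud(b); i=proj(b,[con(-.085,0,.057),con(.007,0,.15)]); print(i)
Q=(P-CON)@R.from_euler('z',CYAW,degrees=True).as_matrix(); m=(Q[...,2]>.1)&(Q[...,0]>0)&(abs(Q[...,1])<.04)&(Q[...,2]<.17)&(Q[...,0]<.08); print(np.c_[Q[m]].round(3)[::6])
E
```

```text
position: [0.5949, 0.0104, 0.218]
m [-0.0013  0.0016  0.1344] deg [ 0.  -0.2 -0. ]
[[254.02614586 194.17226618]
 [251.99110539 148.83191983]]
[[0.016 0.035 0.111]]
```

View pics/w5.png

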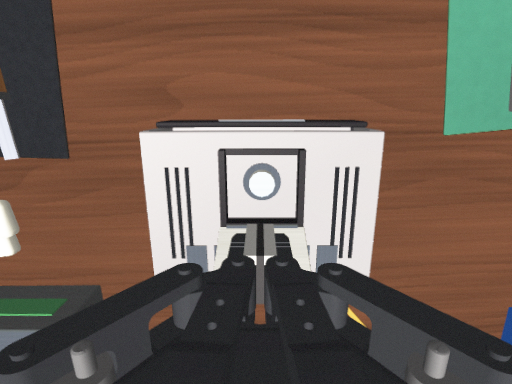

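The wrist picture shows the button at (262,182), with the hatch leaning back behind it.

```bash
python3 - <<'E'
from h import *
a=grab('wrist'); print(onplane(a,[(262,182)],.082), con(-.034,0,.082)); print(onplane(a,[(144,132),(380,132)],.07), con(-.085,.12,.07),con(-.085,-.12,.07))
E
python3 -m crank '[[-0.001,0.001,0.05,0,0,0],[-0.001,0.001,0.1,0,0,0],[-0.001,0.001,0.125,0,0,0],[-0.001,0.001,0.13,0,0,0],[-0.001,0.001,0.13,0,0,0]]'
```

```text
[[0.59689483 0.0123549  0.082     ]] [0.59981496 0.01150865 0.082     ]
[[ 0.54636488 -0.10098962  0.07      ]
 [ 0.55307763  0.12859852  0.07      ]] [0.55239736 0.13296881 0.07      ] [ 0.54527746 -0.10692555  0.07      ]
clock: 15.58
position: [0.5965, 0.0102, 0.0899]
ee_rot: [-0.0, 0.016, 1.0, 0.0]
contact_force: [-0.1, -0.5, 0.2]
width: 0.0001
```

```bash
python3 -m crank '[[0,0,0.006,0,0,0],[0,0,0.01,0,0,0],[0,0,0.014,0,0,0],[0,0,0.0165,0,0,0],[0,0,0.0165,0,0,0],[0,0,0.0165,0,0,0]]'; python3 -m crank '[[0,0,-0.02,0,0,0],[0,0,-0.07,0,0,0],[0,0,-0.12,0,0,0],[0,0,-0.14,0,0,0],[0,0,-0.14,0,0,0]]' | sed -n 2p;  python3 - <<'E'
from h import *
a=grab('wrist','w6.png')
E
```

```text
clock: 16.32
position: [0.5973, 0.0099, 0.0739]
ee_rot: [0.001, 0.016, 1.0, -0.0]
contact_force: [1.0, -0.4, 4.0]
width: 0.0
position: [0.5975, 0.0102, 0.215]
```

View pics/w6.png

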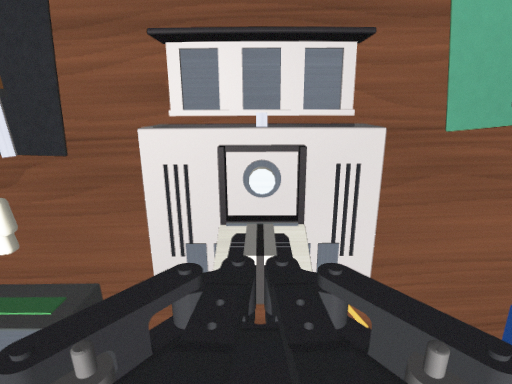

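The tray is out. The three dark pockets are centred near (199,79), (262,78) and (324,78). I'll measure them, then look at the cartridges.

```bash
cat > pk.py <<'E'
from h import *
def pockets():
    a=grab('wrist'); f=a['frame']; V=f.max(2); P=cloud(a)
    pr=proj(a,[con(-.132,y,.016) for y in (-.066,0,.066)])
    for y,(u,v) in zip((-.066,0,.066),pr):
        m=((V<130)&(V>30)).astype(np.uint8); n,l,s,c=cv2.connectedComponentsWithStats(m); k=l[int(v),int(u)]
        cs=cv2.findContours((l==k).astype(np.uint8),cv2.RETR_EXTERNAL,cv2.CHAIN_APPROX_NONE)[0][0]
        w=onplane(a,cs.reshape(-1,2),.016)[:,:2]*1000; r=cv2.minAreaRect(w.astype(np.float32))
        w5=onplane(a,cs.reshape(-1,2),.021)[:,:2]*1000; r5=cv2.minAreaRect(w5.astype(np.float32))
        print(y,(con(-.132,y,.016)*1000).round(1),(u,v),s[k],'z16',np.round(r[0]+r[1]+(r[2],),1),'z21',np.round(r5[0]+r5[1]+(r5[2],),1))
    return a,P
if __name__=='__main__':
    a,P=pockets(); W=a['W'][:3,3]; print('cam',W.round(3))
    v=int(proj(a,[con(-.132,0,.016)])[0][1]); print([(x,(P[x,262]*1000).round(0).tolist()) for x in range(30,130,8)])
E
python3 pk.py; python3 -c "
from h import *
delta([.435,.345,.26],down(15))"
```

```text
-0.066 [499.9 -51.6  16. ] (np.float64(199.78915729096082), np.float64(81.9331004490574)) [ 179   50   40   61 2126] z16 [498.5 -52.4  40.4  62.5  88.8] z21 [498.9 -51.4  39.8  61.6  88.8]
0 [501.9  14.4  16. ] (np.float64(260.57873382678315), np.float64(81.73617344507689)) [ 243   49   38   61 2031] z16 [499.7  15.3  40.   61.8  88.2] z21 [500.1  15.3  39.4  60.9  88.2]
0.066 [503.8  80.4  16. ] (np.float64(321.352222180479), np.float64(81.86960754474899)) [    0     0   512   384 47298] z16 [928.5 215.6   0.    0.    0. ] z21 [922.7 212.6   0.    0.    0. ]
cam [0.529 0.012 0.356]
[(30, [460.0, 17.0, 57.0]), (38, [463.0, 17.0, 42.0]), (46, [467.0, 17.0, 21.0]), (54, [474.0, 17.0, 17.0]), (62, [482.0, 17.0, 17.0]), (70, [490.0, 16.0, 17.0]), (78, [498.0, 16.0, 18.0]), (86, [506.0, 16.0, 16.0]), (94, [515.0, 16.0, 17.0]), (102, [523.0, 15.0, 17.0]), (110, [532.0, 15.0, 17.0]), (118, [540.0, 15.0, 32.0]), (126, [548.0, 15.0, 32.0])]
m [ 0.1715  0.3295 -0.0473] deg [  0.   -0.1 -16.8]
```

```bash
python3 -m crank '[[0.02,0.03,-0.047,0,0,-2],[0.05,0.07,-0.047,0,0,-5],[0.08,0.12,-0.047,0,0,-7],[0.1,0.17,-0.047,0,0,-9],[0.12,0.22,-0.047,0,0,-11],[0.15,0.27,-0.047,0,0,-13],[0.17,0.31,-0.047,0,0,-15],[0.171,0.33,-0.047,0,0,-16.8],[0.171,0.33,-0.047,0,0,-16.8],[0.171,0.33,-0.047,0,0,-16.8]]' 1 30|sed -n 1,2p; cat > cart.py <<'E'
from h import *
def carts(png=None):
    a=grab('wrist',png); P=cloud(a); f=a['frame']; H,S,V=cv2.split(cv2.cvtColor(f,cv2.COLOR_BGR2HSV))
    ins=np.ones(V.shape,bool)
    m=(S<70)&(P[...,2]>.016)&(P[...,2]<.034)&(abs(P[...,0]-.452)<.115)&(abs(P[...,1]-.323)<.11)
    m=cv2.morphologyEx(m.astype(np.uint8),cv2.MORPH_OPEN,np.ones((3,3)))
    for c in cv2.findContours(m,cv2.RETR_EXTERNAL,cv2.CHAIN_APPROX_NONE)[0]:
        if cv2.contourArea(c)<300: continue
        r=cv2.minAreaRect((onplane(a,c.reshape(-1,2),.024)[:,:2]*1000).astype(np.float32)); b=cv2.boxPoints(r); e=b[1]-b[0]; g=b[2]-b[1]; L=e if e@e>g@g else g
        print(np.round(r[0]+r[1],1),'az',((np.degrees(np.arctan2(L[1],L[0]))+90)%180-90).round(1),c.reshape(-1,2).mean(0).round())
    return a
if __name__=='__main__': carts('w7.png')
E
python3 cart.py
```

```text
clock: 18.3
position: [0.4361, 0.3441, 0.2589]
[504.6 322.6  59.5  35.7] az 5.2 [231. 207.]
[394.6 378.1  57.8  36.2] az 25.1 [294. 138.]
```

View pics/w7.png

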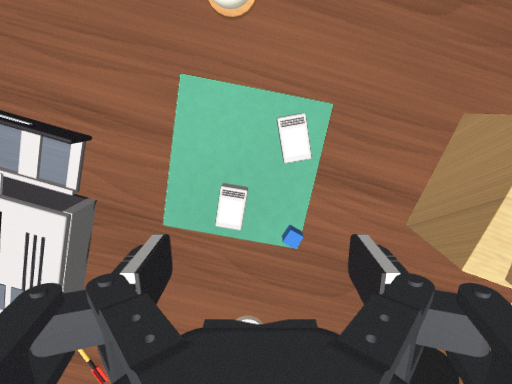

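Two cartridges are on the board, at (231,207) and (294,138). There is also a blue cube at (292,237), which is not part of the job.

```bash
python3 -c "
from h import *
delta([.5046,.3226,.09],down(5.2));delta([.5046,.3226,.0105],down(5.2))"
```

```text
m [-0.0611 -0.0382  0.169 ] deg [-0.  -0.1  9.7]
m [-0.0613 -0.0382  0.2485] deg [-0.  -0.1  9.7]
```

```bash
python3 -m crank '[[-0.02,-0.013,0.03,0,0,3],[-0.05,-0.03,0.07,0,0,7],[-0.061,-0.038,0.12,0,0,9.7],[-0.061,-0.038,0.169,0,0,9.7],[-0.061,-0.038,0.169,0,0,9.7]]' 0.8|sed -n 2p; python3 -c "
from h import *
delta([.5046,.3226,.0105],down(5.2))
import cart; cart.carts()"
```

```text
position: [0.5022, 0.3197, 0.0864]
m [-0.0035  0.003   0.0758] deg [-0.3 -0.6 -0.2]
[505.3 322.7  58.4  35.7] az 5.2 [263. 207.]
[395.9 377.2  57.7  38.1] az 25.1 [363.  54.]
```

```bash
python3 -m crank '[[-0.004,0.003,0.03,-0.3,-0.6,0],[-0.004,0.003,0.06,-0.3,-0.6,0],[-0.004,0.003,0.074,-0.3,-0.6,0],[-0.004,0.003,0.076,-0.3,-0.6,0],[-0.004,0.003,0.076,-0.3,-0.6,0]]' &&  python3 -m crank '[[0,0,0,0,0,0],[0,0,0,0,0,0],[0,0,0,0,0,0],[0,0,0,0,0,0],[0,0,0,0,0,0]]' 0 60 && python3 -m crank '[[0,0,-0.03,0,0,0],[0,0,-0.08,0,0,0],[0,0,-0.11,0,0,0],[0,0,-0.11,0,0,0]]'; cat > held.py <<'E'
from h import *
a=grab('wrist'); P=cloud(a); f=a['frame']; S=cv2.cvtColor(f,cv2.COLOR_BGR2HSV)[...,1]
Ti=np.linalg.inv(tool()); Q=P@Ti[:3,:3].T+Ti[:3,3]
m=(S<70)&(f.max(2)>110)&(abs(Q[...,1])<.017)&(abs(Q[...,0])<.04)&(Q[...,2]>-.025)&(Q[...,2]<.0)
q=Q[m]; A=np.c_[q[:,:2],np.ones(len(q))]; print(m.sum(),'min',q.min(0).round(4),'max',q.max(0).round(4),'z',np.linalg.lstsq(A,q[:,2],rcond=None)[0].round(4))
E
python3 held.py; python3 -c "
from h import *
delta([.5023,.0809,.12],down(CYAW))"
```

```text
clock: 19.65
position: [0.5086, 0.3248, 0.0147]
ee_rot: [0.004, -0.044, 0.999, 0.002]
contact_force: [1.1, -0.2, 0.2]
width: 0.0682
clock: 20.27
position: [0.5095, 0.3251, 0.0162]
ee_rot: [0.005, -0.044, 0.999, 0.002]
contact_force: [-1.9, -0.3, 4.8]
width: 0.0343
clock: 20.78
position: [0.5102, 0.3255, 0.1293]
ee_rot: [0.008, -0.044, 0.999, 0.004]
contact_force: [-0.1, -0.1, -0.7]
width: 0.0343
6476 min [-0.0272 -0.017  -0.0128] max [ 0.0312  0.017  -0.003 ] z [ 0.0032 -0.0025 -0.0106]
m [ 0.0282 -0.2424  0.0055] deg [0.3 0.7 6.8]
```

```bash
for i in 1 2 3; do python3 -m crank '[[0,0,0,0,0,0],[0,0,0,0,0,0],[0,0,0,0,0,0]]' | sed -n 2,3p; python3 -c "
from h import *
print(manip.get_state()['position'].round(4), manip.get_state()['position'].round(4)); viewer.get_image('top');print(manip.get_state()['position'].round(4))"; done
```

```text
position: [0.5084, 0.3246, 0.1261]
ee_rot: [0.005, -0.044, 0.999, 0.003]
[0.5084 0.3246 0.1261] [0.5084 0.3246 0.1261]
[0.5085 0.3246 0.1263]
position: [0.5085, 0.3246, 0.1263]
ee_rot: [0.005, -0.044, 0.999, 0.003]
[0.5085 0.3246 0.1263] [0.5085 0.3246 0.1263]
[0.5085 0.3246 0.1263]
position: [0.5085, 0.3247, 0.1264]
ee_rot: [0.005, -0.044, 0.999, 0.003]
[0.5085 0.3247 0.1264] [0.5085 0.3247 0.1264]
[0.5085 0.3246 0.1264]
```

```bash
python3 held.py; python3 -c "
from h import *
delta([.5023,.0809,.12],down(CYAW))"
```

```text
6540 min [-0.0258 -0.017  -0.0106] max [ 0.0325  0.017  -0.0018] z [-0.0024  0.0028 -0.0085]
m [ 0.0279 -0.2423  0.0049] deg [0.3 0.6 6.8]
```

```bash
python3 -m crank '[[0.002,-0.03,0,0.3,0.6,1],[0.005,-0.08,0,0.3,0.6,2],[0.01,-0.13,0,0.3,0.6,3.5],[0.015,-0.18,0,0.3,0.6,5],[0.02,-0.22,0,0.3,0.6,6],[0.025,-0.242,0.005,0.3,0.6,6.8],[0.025,-0.242,0.005,0.3,0.6,6.8],[0.025,-0.242,0.005,0.3,0.6,6.8],[0.025,-0.242,0.005,0.3,0.6,6.8],[0.025,-0.242,0.005,0.3,0.6,6.8]]' |sed -n 1,2p; python3 - <<'E'
from h import *
a=grab('wrist','w8.png')
T=tool(); Ti=np.linalg.inv(T)
im=a; im['W']=T@np.array(a['mount'])
delta([.5053,.0809,.12],down(CYAW))
E
```

```text
clock: 23.4
position: [0.5053, 0.0822, 0.12]
m [-0.0001 -0.0012 -0.0001] deg [0.  0.  0.1]
```

View pics/w8.png

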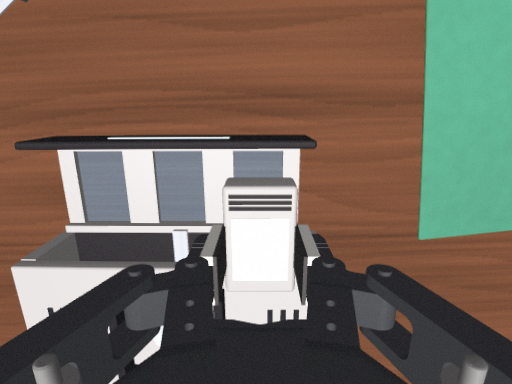

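The cartridge hangs over the third pocket, at (260,235). Pockets 1 and 2 are visible at (103,187) and (180,187). I'll measure both for the offset.

```bash
python3 - <<'E'
from h import *
a=grab('wrist'); T=tool(); z=T[2,3]+.0095
V=cv2.cvtColor(a['frame'],cv2.COLOR_BGR2GRAY)
for r in (200,240,270): 
    d=np.abs(np.diff(V[r].astype(int))); print(r,[(i,int(V[r,i]),int(V[r,i+1])) for i in range(205,320) if d[i]>25])
for c in (230,245,275,290): print('c',c,[(i,int(V[i,c]),int(V[i+1,c])) for i in range(140,310) if abs(int(V[i,c])-int(V[i+1,c]))>20])
for r in (160,190,210): print(r,[(i,int(V[r,i]),int(V[r,i+1])) for i in range(60,310) if abs(int(V[r,i])-int(V[r,i+1]))>30])
Ti=np.linalg.inv(T)
for uv in [(224,187),(296,187),(228,289),(293,289)]: 
    p=onplane(a,[uv],z)[0]; print(uv,(Ti[:3,:3]@p+Ti[:3,3]).round(4))
E
```

```text
200 [(221, 240, 206), (227, 242, 201), (290, 186, 216), (295, 217, 191), (298, 146, 111)]
240 [(205, 54, 115), (216, 136, 96), (217, 96, 48), (224, 30, 79), (225, 79, 212), (293, 224, 117), (294, 117, 44), (301, 35, 82), (302, 82, 130), (313, 134, 73), (314, 73, 39)]
270 [(212, 43, 89), (216, 92, 60), (217, 60, 25), (224, 32, 60), (225, 60, 187), (226, 187, 224), (293, 202, 103), (294, 103, 44), (302, 36, 84), (306, 104, 64)]
c 230 [(147, 50, 79), (148, 79, 228), (176, 244, 184), (177, 184, 111), (185, 115, 159), (186, 159, 203), (193, 244, 190), (194, 190, 101), (195, 101, 73), (197, 73, 109), (198, 109, 228), (199, 228, 181), (200, 181, 97), (201, 97, 73), (204, 72, 227), (205, 227, 182), (206, 182, 96), (207, 96, 69), (209, 71, 108), (210, 108, 228)]
c 245 [(147, 56, 78), (148, 78, 230), (150, 220, 156), (151, 156, 134), (185, 117, 160), (186, 160, 202), (193, 242, 191), (194, 191, 101), (195, 101, 74), (197, 78, 111), (198, 111, 228), (199, 228, 189), (200, 189, 101), (201, 101, 71), (203, 71, 107), (204, 107, 228), (205, 228, 188), (206, 188, 99), (207, 99, 71), (209, 71, 105), 
[... 920 characters left out ...]
175, 132), (282, 126, 209), (283, 209, 241), (299, 225, 128), (300, 128, 95)]
190 [(63, 88, 200), (64, 200, 236), (79, 221, 112), (126, 153, 232), (155, 230, 153), (156, 153, 96), (203, 127, 208), (221, 242, 201), (296, 199, 161), (298, 183, 116)]
210 [(67, 124, 222), (82, 223, 144), (83, 144, 92), (128, 127, 184), (129, 184, 235), (157, 226, 149), (158, 149, 93), (204, 125, 203), (205, 203, 236), (222, 237, 202), (227, 243, 195), (228, 195, 124), (290, 109, 187), (291, 187, 235), (295, 204, 164), (296, 164, 232), (297, 232, 147), (298, 147, 98)]
(224, 187) [ 0.0319 -0.0163 -0.0095]
(296, 187) [ 0.0319  0.0172 -0.0095]
(228, 289) [-0.0225 -0.0159 -0.0095]
(293, 289) [-0.0225  0.0176 -0.0095]
```

```bash
python3 - <<'E'
from h import *
a=grab('wrist'); T=tool(); Ti=np.linalg.inv(T)
C=R.from_euler('z',CYAW,degrees=True).as_matrix()
def sh(n,uv,z):
    p=onplane(a,uv,z); print(n,(p*1000).round(1).tolist(),'con',((p-CON)@C*1000).round(1).tolist(),'mid',(p.mean(0)*1000).round(1))
for z in (.016,.021):
    sh('p3 y',[(233,160.3),(282.8,160.3)],z); sh('p3 xfront',[(260,151)],z); sh('p2 y',[(155.8,190),(203.5,190)],z); sh('p1 y',[(79.5,190),(126.5,190)],z); 
V=cv2.cvtColor(a['frame'],cv2.COLOR_BGR2GRAY).astype(int)
for c in (100,180): print(c,[(i,V[i,c],V[i+1,c]) for i in range(140,270) if abs(V[i,c]-V[i+1,c])>20])
P=cloud(a); Q=(P-T[:3,3])@T[:3,:3]
print(Q[250:300:4,260].round(4).tolist()); print('cam',a['W'][:3,3].round(3))
E
```

```text
p3 y [[479.7, 60.6, 16.0], [480.9, 102.4, 16.0]] con [[-155.5, 45.5, 16.0], [-155.6, 87.3, 16.0]] mid [480.3  81.5  16. ]
p3 xfront [[472.6, 83.5, 16.0]] con [[-163.3, 68.2, 16.0]] mid [472.6  83.5  16. ]
p2 y [[503.7, -7.5, 16.0], [504.9, 33.9, 16.0]] con [[-129.5, -21.9, 16.0], [-129.6, 19.5, 16.0]] mid [504.3  13.2  16. ]
p1 y [[501.9, -75.0, 16.0], [503.0, -33.2, 16.0]] con [[-129.4, -89.3, 16.0], [-129.4, -47.6, 16.0]] mid [502.4 -54.1  16. ]
p3 y [[478.9, 61.1, 21.0], [480.0, 102.0, 21.0]] con [[-156.3, 46.0, 21.0], [-156.4, 86.9, 21.0]] mid [479.5  81.6  21. ]
p3 xfront [[471.8, 83.5, 21.0]] con [[-164.0, 68.2, 21.0]] mid [471.8  83.5  21. ]
p2 y [[502.4, -5.7, 21.0], [503.5, 34.9, 21.0]] con [[-130.9, -20.1, 21.0], [-131.0, 20.5, 21.0]] mid [502.9  14.6  21. ]
p1 y [[500.6, -71.7, 21.0], [501.7, -30.8, 21.0]] con [[-130.8, -86.1, 21.0], [-130.8, -45.2, 21.0]] mid [501.1 -51.3  21. ]
100 [(148, np.int64(50), np.int64(153)), (149, np.int64(153), np.int64(237)), (150, np.int64(237), np.int64(203)), (151, np.int64(203), np.int64(126)), (220, np.int64(126), np.int64(98)), (224, np
[... 475 characters left out ...]
np.int64(131), np.int64(107)), (225, np.int64(100), np.int64(202)), (226, np.int64(202), np.int64(235)), (228, np.int64(236), np.int64(200)), (229, np.int64(200), np.int64(135)), (230, np.int64(135), np.int64(184)), (231, np.int64(184), np.int64(237)), (258, np.int64(241), np.int64(215)), (259, np.int64(215), np.int64(38))]
[[-0.0006, 0.0006, -0.009], [-0.0035, 0.0006, -0.0075], [-0.0055, 0.0006, -0.0079], [-0.0074, 0.0006, -0.0086], [-0.0099, 0.0006, -0.0081], [-0.0128, 0.0006, -0.0071], [-0.0142, 0.0006, -0.0087], [-0.0168, 0.0006, -0.0083], [nan, nan, nan], [-0.0218, 0.0006, -0.0077], [-0.0242, 0.0006, -0.0077], [-0.0663, 0.0007, 0.0493], [-0.0694, 0.0007, 0.0487]]
cam [0.438 0.084 0.263]
```

```bash
python3 - <<'E'
from h import *
a=grab('wrist'); 
print(onplane(a,[(100,151),(180,151),(245,151)],.021).round(4).tolist(), onplane(a,[(100,220.5),(180,220.5)],.016).round(4).tolist(),onplane(a,[(100,225),(180,225)],.028).round(4).tolist())
E
```

```text
[[0.4678, -0.0483, 0.021], [0.4699, 0.018, 0.021], [0.4715, 0.0711, 0.021]] [[0.5306, -0.0617, 0.016], [0.5323, 0.0106, 0.016]] [[0.5301, -0.0553, 0.028], [0.5318, 0.0137, 0.028]]
```

```bash
python3 -m crank '[[-0.001,-0.002,0.04,0,0,0],[-0.001,-0.002,0.075,0,0,0],[-0.001,-0.002,0.086,0,0,0],[-0.001,-0.002,0.09,0,0,0],[-0.001,-0.002,0.09,0,0,0],[-0.001,-0.002,0.09,0,0,0],[-0.001,-0.002,0.09,0,0,0]]'
```

```text
clock: 24.48
position: [0.5067, 0.0798, 0.0307]
ee_rot: [0.001, 0.015, 1.0, 0.0]
contact_force: [0.6, -0.2, -0.4]
width: 0.0339
```

```bash
python3 -m crank '[[0,0,0.001,0,0,0],[0,0,0.002,0,0,0],[0,0,0.003,0,0,0],[0,0,0.003,0,0,0],[0,0,0.003,0,0,0]]'|sed -n 2,4p; python3 -c "
from h import *
print(tool()[:3,3])"
```

```text
position: [0.5067, 0.0798, 0.0281]
ee_rot: [0.001, 0.015, 1.0, 0.0]
contact_force: [-2.0, 0.1, 5.8]
[0.5066574  0.07976773 0.02812174]
```

Contact came at the expected floor height, so I'll release and look.

```bash
python3 -m crank '[[0,0,0,0,0,0],[0,0,0,0,0,0],[0,0,0,0,0,0]]' 0.6|sed -n 4,5p; python3 -m crank '[[0,0,-0.02,0,0,0],[0,0,-0.07,0,0,0],[0,0,-0.13,0,0,0],[0.02,0,-0.17,0,0,0],[0.02,0,-0.17,0,0,0],[0.02,0,-0.17,0,0,0]]' 1|sed -n 2p; python3 - <<'E'
from h import *
a=grab('wrist','w9.png'); P=cloud(a)
for p in (con(-.132,.066,.036),): print(proj(a,[p]))
Q=(P-CON)@R.from_euler('z',CYAW,degrees=True).as_matrix()*1000
m=(Q[...,2]>30)&(Q[...,2]<42)&(abs(Q[...,0]+132)<35)&(abs(Q[...,1]-66)<30); q=Q[m]
r=cv2.minAreaRect(q[:,:2].astype(np.float32)); print('cart con',np.round(r[0]+r[1]+(r[2],),1)); A=np.c_[q[:,:2],np.ones(len(q))]; print('z',np.linalg.lstsq(A,q[:,2],rcond=None)[0].round(4),q[:,2].mean())
E
```

```text
contact_force: [0.3, 0.7, 0.1]
width: 0.0514
position: [0.486, 0.0803, 0.1973]
[[259.93031138 190.60973371]]
cart con [-129.7   59.8   64.3   47.4    0.3]
z [4.80000e-03 2.20000e-03 3.69814e+01] 36.48693032746231
```

View pics/w9.png

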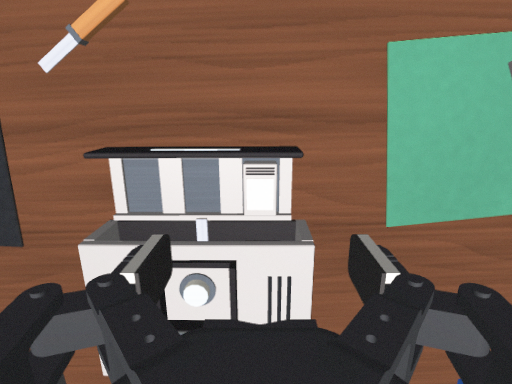

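The first cartridge is seated in pocket 3, at (261,188), flat with its top at 36.5 mm. Next is the second cartridge.

```bash
python3 -c "
from h import *
delta([.405,.370,.19],down(25.1))"
```

```text
m [0.0892 0.2873 0.0068] deg [  0.   -0.  -26.8]
```

```bash
python3 -m crank '[[0.015,0.045,0,0,0,-4],[0.03,0.095,0,0,0,-9],[0.045,0.14,0,0,0,-14],[0.06,0.19,0,0,0,-19],[0.075,0.24,0,0,0,-24],[0.089,0.287,0.007,0,0,-26.8],[0.089,0.287,0.007,0,0,-26.8],[0.089,0.287,0.007,0,0,-26.8],[0.089,0.287,0.007,0,0,-26.8]]' 0.8|sed -n 2p; python3 -c "
from h import *
import cart; cart.carts()
delta([.3952,.3779,.08],down(25.1)); delta([.3952,.3779,.012],down(25.1))"
```

```text
position: [0.4055, 0.3685, 0.1892]
[394.4 378.2  57.   35.6] az 24.9 [272. 167.]
m [0.0054 0.0129 0.1096] deg [-0.  -0.1 -0.1]
m [0.0053 0.0129 0.1776] deg [-0.  -0.1 -0.1]
```

```bash
python3 -m crank '[[0.006,0.013,0.05,0,0,0],[0.006,0.013,0.1,0,0,0],[0.006,0.013,0.14,0,0,0],[0.006,0.013,0.165,0,0,0],[0.006,0.013,0.176,0,0,0],[0.006,0.013,0.177,0,0,0],[0.006,0.013,0.177,0,0,0],[0.006,0.013,0.177,0,0,0]]' &&  python3 -m crank '[[0,0,0,0,0,0],[0,0,0,0,0,0],[0,0,0,0,0,0],[0,0,0,0,0,0],[0,0,0,0,0,0]]' 0 60 |sed -n 2,5p&& python3 -m crank '[[0,0,-0.03,0,0,0],[0,0,-0.08,0,0,0],[0,0,-0.13,0,0,0],[0,0,-0.17,0,0,0],[0,0,-0.17,0,0,0],[0,0,-0.17,0,0,0],[0,0,-0.17,0,0,0]]'; python3 held.py; python3 -c "
from h import *
delta([.4992,-.0523,.14],down(CYAW))"
```

```text
clock: 28.45
position: [0.3953, 0.3782, 0.0137]
ee_rot: [0.001, -0.217, 0.976, 0.0]
contact_force: [0.8, -0.5, -0.0]
width: 0.0681
position: [0.3957, 0.3785, 0.0146]
ee_rot: [0.001, -0.217, 0.976, 0.001]
contact_force: [-1.2, 0.1, 5.0]
width: 0.0345
clock: 29.95
position: [0.3943, 0.3774, 0.1828]
ee_rot: [-0.001, -0.217, 0.976, -0.0]
contact_force: [-0.0, -0.1, -0.8]
width: 0.034
6931 min [-0.0287 -0.017  -0.0123] max [ 0.03    0.017  -0.0001] z [ 0.0155 -0.     -0.0099]
m [ 0.0869 -0.4338  0.043 ] deg [-0.  -0.1 26.7]
```

```bash
python3 -m crank '[[0.008,-0.04,0,0,0,2],[0.016,-0.08,0,0,0,5],[0.025,-0.125,0,0,0,7.5],[0.035,-0.17,0,0,0,10],[0.045,-0.215,0,0,0,13],[0.055,-0.26,0,0,0,16],[0.065,-0.305,0,0,0,18.5],[0.072,-0.35,0,0,0,21],[0.08,-0.39,0.01,0,0,24],[0.085,-0.42,0.02,0,0,26],[0.0865,-0.4332,0.043,0,0,26.7],[0.0865,-0.4332,0.043,0,0,26.7],[0.0865,-0.4332,0.043,0,0,26.7],[0.0865,-0.4332,0.043,0,0,26.7]]'; python3 held.py; python3 - <<'E'
from h import *
delta([.4997,-.0517,.0305],down(CYAW))
a=grab('wrist'); T=tool(); Q=(cloud(a)-T[:3,3])@T[:3,:3]
V=cv2.cvtColor(a['frame'],cv2.COLOR_BGR2GRAY).astype(int)
for r in (235,265): print(r,[(i,V[r,i],V[r,i+1]) for i in range(205,320) if abs(V[r,i]-V[r,i+1])>40])
print(Q[174:306:6,260].round(4).tolist())
E
```

```text
clock: 31.75
position: [0.4995, -0.0509, 0.1407]
ee_rot: [0.0, 0.014, 1.0, -0.0]
contact_force: [0.3, 0.4, -0.3]
width: 0.0342
6782 min [-0.0287 -0.017  -0.0124] max [ 0.0296  0.017  -0.0028] z [ 0.0039 -0.001  -0.01  ]
m [-1.000e-04 -7.000e-04  1.102e-01] deg [-0.   0.   0.1]
235 [(207, np.int64(56), np.int64(113)), (218, np.int64(119), np.int64(66)), (224, np.int64(28), np.int64(199)), (294, np.int64(213), np.int64(93)), (295, np.int64(93), np.int64(31)), (300, np.int64(34), np.int64(86)), (301, np.int64(86), np.int64(128)), (311, np.int64(130), np.int64(89)), (312, np.int64(89), np.int64(44))]
265 [(207, np.int64(36), np.int64(209)), (208, np.int64(209), np.int64(253)), (212, np.int64(235), np.int64(130)), (225, np.int64(36), np.int64(193)), (293, np.int64(208), np.int64(79)), (294, np.int64(79), np.int64(29)), (303, np.int64(48), np.int64(99)), (306, np.int64(99), np.int64(158)), (307, np.int64(158), np.int64(255)), (311, np.int64(246), np.int64(59))]
[[0.0086, 0.0007, 0.1242], [0.0028, 0.0007, 0.1248], [0.0297, 0.0005, 0.0007], [0.0291, 0.0005, -0.0082], [0.0268, 0.0005, -0.0102], [0.0241, 0.0005, -0.011], [0.0207, 0.0005, -0.0098], [0.0181, 0.0005, -0.0109], [0.0147, 0.0005, -0.0099], [0.0114, 0.0005, -0.0094], [0.0088, 0.0005, -0.0107], [0.0059, 0.0005, -0.0112], [0.002, 0.0005, -0.0099], [-0.0007, 0.0005, -0.0108], [-0.0045, 0.0005, -0.0098], [-0.0076, 0.0005, -0.0102], [-0.0108, 0.0005, -0.0105], [-0.0147, 0.0005, -0.0098], [-0.0179, 0.0005, -0.0102], [-0.0218, 0.0005, -0.0096], [-0.0246, 0.0005, -0.0107], [-0.0871, 0.0007, 0.0707]]
```

```bash
python3 -m crank '[[0,-0.001,0.04,0,0,0],[0,-0.001,0.085,0,0,0],[0,-0.001,0.105,0,0,0],[0,-0.001,0.11,0,0,0],[0,-0.001,0.112,0,0,0],[0,-0.001,0.114,0,0,0],[0,-0.001,0.115,0,0,0],[0,-0.001,0.115,0,0,0],[0,-0.001,0.115,0,0,0]]'
```

```text
clock: 32.98
position: [0.5003, -0.0522, 0.0266]
ee_rot: [0.001, 0.014, 1.0, -0.0]
contact_force: [-0.4, 0.3, 6.2]
width: 0.0342
```

```bash
python3 -m crank '[[0,0,0,0,0,0],[0,0,0,0,0,0],[0,0,0,0,0,0]]' 0.6|sed -n 4,5p; python3 -m crank '[[0,0,-0.02,0,0,0],[0,0,-0.07,0,0,0],[0,0.03,-0.13,0,0,0],[0.02,0.065,-0.17,0,0,0],[0.02,0.065,-0.17,0,0,0],[0.02,0.065,-0.17,0,0,0],[0.02,0.065,-0.17,0,0,0]]' 0|sed -n 2p; cat > chk.py <<'E'
from h import *
import sys
dx=float(sys.argv[1]) if len(sys.argv)>1 else 0
for k in ('wrist','top'):
    a=grab(k,sys.argv[2] if len(sys.argv)>2 and k=='wrist' else None); P=cloud(a); V=a['frame'].max(2)
    Q=(P-CON)@R.from_euler('z',CYAW,degrees=True).as_matrix()*1000
    for n,y in ((1,-66),(2,0),(3,66)):
        m=(Q[...,2]>30)&(Q[...,2]<42)&(abs(Q[...,0]+132)<36)&(abs(Q[...,1]-y)<22); q=Q[m]
        if len(q)<50: print(k,n,'empty'); continue
        r=cv2.minAreaRect(q[:,:2].astype(np.float32)); A=np.c_[q[:,:2]-q[:,:2].mean(0),np.ones(len(q))]
        print(k,n,len(q),np.round(r[0]+r[1]+(r[2],),1),'zfit',np.linalg.lstsq(A,q[:,2],rcond=None)[0].round(3))
E
python3 chk.py 0 w10.png
```

```text
contact_force: [0.6, -0.2, 0.1]
width: 0.0515
position: [0.4809, 0.0129, 0.1946]
wrist 1 1846 [-132.6  -66.6   58.2   36.4    0. ] zfit [ 1.0000e-02 -1.4000e-02  3.6404e+01]
wrist 2 empty
wrist 3 1835 [-129.9   65.3   64.6   37.1    0.3] zfit [8.0000e-03 2.2000e-02 3.6407e+01]
top 1 171 [-144.3  -67.1   33.9   35.6    0.9] zfit [4.8000e-02 2.8000e-02 3.6184e+01]
top 2 empty
top 3 204 [-129.4   64.4   34.5   64.9   88. ] zfit [ 0.000e+00 -2.200e-02  3.619e+01]
```

View pics/w10.png

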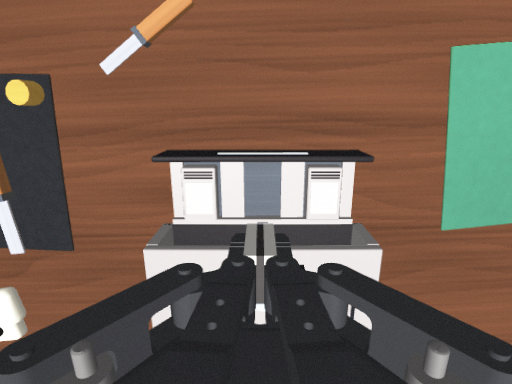

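Both cartridges sit flat and square in pockets 1 and 3, at (198,193) and (324,193). Next I'll push the tray home with closed fingers.

```bash
python3 -c "
from h import *
delta(con(-.235,0,.19),down(CYAW)); delta(con(-.235,0,.03),down(CYAW))"
```

```text
m [0.0824 0.0022 0.0049] deg [-0.  -0.1  0. ]
m [0.0822 0.0023 0.1649] deg [-0.  -0.1  0. ]
```

```bash
python3 -m crank '[[0.04,0.002,0,0,0,0],[0.07,0.002,0,0,0,0],[0.082,0.002,0.01,0,0,0],[0.082,0.002,0.06,0,0,0],[0.082,0.002,0.11,0,0,0],[0.082,0.002,0.15,0,0,0],[0.082,0.002,0.163,0,0,0],[0.082,0.002,0.163,0,0,0],[0.082,0.002,0.163,0,0,0]]' 0 60 |sed -n 2,4p; python3 -m crank '[[-0.02,0,0,0,0,0],[-0.035,0,0,0,0,0],[-0.045,0,0,0,0,0],[-0.055,0,0,0,0,0],[-0.065,0,0,0,0,0],[-0.075,0,0,0,0,0],[-0.085,0,0,0,0,0],[-0.095,0,0,0,0,0],[-0.105,0,0,0,0,0],[-0.112,0,0,0,0,0],[-0.112,0,0,0,0,0]]'
```

```text
position: [0.3996, 0.0168, 0.0321]
ee_rot: [-0.0, 0.015, 1.0, -0.0]
contact_force: [0.5, 0.1, -0.3]
clock: 36.83
position: [0.5103, 0.0138, 0.0317]
ee_rot: [-0.002, 0.015, 1.0, -0.0]
contact_force: [-4.8, 0.8, 3.2]
width: 0.0
```

```bash
python3 -m crank '[[-0.005,0,0,0,0,0],[-0.01,0,0,0,0,0],[-0.014,0,0,0,0,0],[-0.017,0,0,0,0,0],[-0.019,0,0,0,0,0],[-0.019,0,0,0,0,0]]'|sed -n 2,4p; python3 -m crank '[[-0.0015,0,0,0,0,0],[-0.003,0,0,0,0,0],[-0.0045,0,0,0,0,0],[-0.006,0,0,0,0,0],[-0.006,0,0,0,0,0]]'|sed -n 2,4p
```

```text
position: [0.525, 0.0135, 0.0312]
ee_rot: [-0.006, 0.015, 1.0, -0.0]
contact_force: [-9.5, -0.0, 6.8]
position: [0.529, 0.0134, 0.031]
ee_rot: [-0.008, 0.015, 1.0, -0.0]
contact_force: [-4.7, 0.1, 3.1]
```

```bash
python3 -m crank '[[-0.0015,0,0,0,0,0],[-0.003,0,0,0,0,0],[-0.003,0,0,0,0,0]]'|sed -n 2,4p; python3 -m crank '[[-0.0015,0,0,0,0,0],[-0.003,0,0,0,0,0],[-0.003,0,0,0,0,0]]'|sed -n 2,4p; python3 -m crank '[[-0.002,0,0,0,0,0],[-0.004,0,0,0,0,0],[-0.004,0,0,0,0,0]]'|sed -n 2,4p
```

```text
position: [0.5303, 0.0134, 0.0309]
ee_rot: [-0.01, 0.014, 1.0, -0.0]
contact_force: [-6.0, 0.7, 5.9]
position: [0.5315, 0.0134, 0.0308]
ee_rot: [-0.012, 0.014, 1.0, -0.0]
contact_force: [-7.3, -0.0, 6.0]
position: [0.5318, 0.0134, 0.0306]
ee_rot: [-0.015, 0.014, 1.0, -0.0]
contact_force: [-10.2, -1.0, 8.7]
```

```bash
python3 -m crank '[[-0.003,0,0,0,0,0],[-0.006,0,0,0,0,0],[-0.008,0,0,0,0,0],[-0.008,0,0,0,0,0]]'|sed -n 2,4p; python3 -m crank '[[-0.004,0,0,0,0,0],[-0.008,0,0,0,0,0],[-0.012,0,0,0,0,0],[-0.012,0,0,0,0,0]]'|sed -n 2,4p
```

```text
position: [0.5315, 0.0135, 0.0301]
ee_rot: [-0.024, 0.014, 1.0, 0.0]
contact_force: [-17.8, -1.0, 14.5]
position: [0.5311, 0.0136, 0.0297]
ee_rot: [-0.036, 0.013, 0.999, 0.0]
contact_force: [-25.6, -0.9, 23.0]
```

The tray is at a hard stop with 25 N on it. I'll back off and check whether it stays in.

```bash
python3 -m crank '[[0.01,0,0,0,0,0],[0.025,0,0,0,0,0],[0.05,0,0,0,0,0],[0.08,0,0,0,0,0],[0.08,0,0,0,0,0]]'|sed -n 2,4p; python3 - <<'E'
from h import *
a=grab('wrist','w11.png'); b=grab('top'); P=cloud(b); Q=(P-CON)@R.from_euler('z',CYAW,degrees=True).as_matrix()*1000
for y in (-60,-30,30,60):
    m=(abs(Q[...,1]-y)<6)&(Q[...,2]>20)&(Q[...,2]<62)&(Q[...,0]<-80)&(Q[...,0]>-200); print(y,Q[m].round(0).tolist()[:6])
delta(con(-.235,0,.2),down(CYAW))
E
```

```text
position: [0.4499, 0.0159, 0.0355]
ee_rot: [-0.036, 0.013, 0.999, 0.0]
contact_force: [0.5, 0.2, 1.2]
-60 []
-30 []
30 []
60 []
m [ 0.0655  0.0004 -0.1602] deg [-0.1 -3.9  0.2]
```

View pics/w11.png

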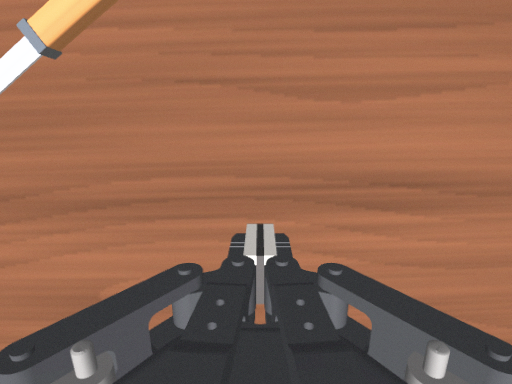

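The wrist view shows only bare table in front of the console, with no tray. I'll rise above the console, check the tray numerically, and then go behind the hatch.

```bash
python3 -m crank '[[0.02,0,-0.05,0,-1.5,0],[0.04,0,-0.1,0,-3,0],[0.065,0,-0.16,0,-3.9,0],[0.06,0,-0.2,0,-3.9,0],[0.04,0,-0.21,0,-3.9,0],[0.04,0,-0.21,0,-3.9,0],[0.04,0,-0.21,0,-3.9,0]]'|sed -n 2,3p; python3 - <<'E'
from h import *
C=R.from_euler('z',CYAW,degrees=True).as_matrix()
for k in ('wrist','scene'):
    a=grab(k); P=cloud(a); Q=(P-CON)@C*1000
    m=(abs(Q[...,1])<105)&(Q[...,2]>20)&(Q[...,2]<60)&(Q[...,0]<-80)&(Q[...,0]>-200); q=Q[m]; print(k,len(q),np.percentile(q[:,0],[1,10,50,90]) if len(q) else '')
    m=(abs(Q[...,1])<38)&(Q[...,2]>97)&(Q[...,2]<170)&(Q[...,0]>-60)&(Q[...,0]<80); q=Q[m]; print('hatch',len(q),q[np.argsort(q[:,2])][::max(1,len(q)//8)].round(0).tolist())
delta(con(.10,0,.235),down(CYAW))
E
```

```text
position: [0.4273, 0.0164, 0.2471]
ee_rot: [-0.001, 0.013, 1.0, -0.0]
wrist 1640 [-95.54531929 -95.0234298  -94.34379494 -92.14579202]
hatch 0 []
scene 4 [-95.61347822 -95.05627677 -93.46357788 -92.74545545]
hatch 90 [[17.0, 36.0, 98.0], [22.0, 18.0, 109.0], [28.0, 7.0, 121.0], [32.0, -1.0, 133.0], [39.0, 29.0, 149.0], [38.0, 0.0, 153.0], [39.0, -14.0, 155.0], [40.0, -23.0, 155.0], [42.0, 29.0, 158.0]]
m [-0.3071 -0.001   0.0112] deg [-0.  -0.1  0.2]
```

The tray face is at x = -94.5 mm in the console frame. It was at -94 to -95 at the start, so it is latched. Now I'll close the hatch from behind.

```bash
python3 -m crank '[[-0.04,0,0.005,0,0,0],[-0.09,0,0.01,0,0,0],[-0.14,0,0.01,0,0,0],[-0.19,0,0.01,0,0,0],[-0.24,0,0.01,0,0,0],[-0.28,0,0.01,0,0,0],[-0.307,-0.001,0.01,0,0,0],[-0.307,-0.001,0.03,0,0,0],[-0.307,-0.001,0.07,0,0,0],[-0.307,-0.001,0.1,0,0,0],[-0.307,-0.001,0.11,0,0,0],[-0.307,-0.001,0.11,0,0,0],[-0.307,-0.001,0.11,0,0,0]]' 0 60 |sed -n 2,4p; python3 -m crank '[[0.02,0,0,0,0,0],[0.04,0,0,0,0,0],[0.05,0,0,0,0,0],[0.06,0,0,0,0,0],[0.07,0,0,0,0,0],[0.08,0,0,0,0,0],[0.09,0,0,0,0,0],[0.1,0,0,0,0,0],[0.1,0,0,0,0,0]]'|sed -n 2,4p
```

```text
position: [0.7343, 0.0074, 0.1378]
ee_rot: [0.0, 0.013, 1.0, -0.0]
contact_force: [0.0, 0.6, -0.0]
position: [0.6329, 0.01, 0.1375]
ee_rot: [-0.001, 0.013, 1.0, -0.0]
contact_force: [-0.0, 0.2, 0.3]
```

```bash
python3 -m crank '[[0.008,0,0.003,0,0,0],[0.014,0,0.006,0,0,0],[0.02,0,0.011,0,0,0],[0.026,0,0.016,0,0,0],[0.031,0,0.022,0,0,0],[0.035,0,0.028,0,0,0],[0.037,0,0.033,0,0,0],[0.039,0,0.038,0,0,0],[0.04,0,0.043,0,0,0],[0.04,0,0.046,0,0,0],[0.04,0,0.046,0,0,0]]'; python3 -m crank '[[0.01,0,0.001,0,0,0],[0.01,0,0.003,0,0,0],[0.01,0,0.004,0,0,0],[0.01,0,0.004,0,0,0]]'
```

```text
clock: 46.15
position: [0.5926, 0.011, 0.0914]
ee_rot: [-0.001, 0.013, 1.0, -0.0]
contact_force: [-0.4, 0.0, 0.1]
width: 0.0001
clock: 46.65
position: [0.5833, 0.0112, 0.0907]
ee_rot: [0.001, 0.013, 1.0, -0.001]
contact_force: [-3.3, 0.2, 16.9]
width: 0.0
```

```bash
python3 -m crank '[[0,0,-0.02,0,0,0],[0,0,-0.07,0,0,0],[0.05,0,-0.12,0,0,0],[0.1,0,-0.15,0,0,0],[0.15,0,-0.15,0,0,0],[0.2,0,-0.15,0,0,0],[0.2,0,-0.15,0,0,0],[0.2,0,-0.15,0,0,0]]' |sed -n 2,4p; python3 - <<'E'
from h import *
C=R.from_euler('z',CYAW,degrees=True).as_matrix()
for k in ('wrist','top','scene'):
    a=grab(k,k+'_f.png'); P=cloud(a); Q=(P-CON)@C*1000
    m=(abs(Q[...,1])<105)&(Q[...,2]>20)&(Q[...,2]<60)&(Q[...,0]<-80)&(Q[...,0]>-200); q=Q[m]; print(k,'face',len(q),np.percentile(q[:,0],[1,50]).round(1) if len(q) else '')
    m=(abs(Q[...,1])<38)&(Q[...,2]>78)&(Q[...,2]<130)&(Q[...,0]>-66)&(Q[...,0]<4); q=Q[m]
    if len(q)>30: A=np.c_[q[:,:2],np.ones(len(q))]; print('hatch',len(q),np.linalg.lstsq(A,q[:,2],rcond=None)[0].round(3),q[:,2].max().round())
    H,S,V=cv2.split(cv2.cvtColor(a['frame'],cv2.COLOR_BGR2HSV)); m=(H<25)&(S>100)&(V>110)&(abs(P[...,2]-.022)<.008)&(abs(P[...,0]-.47)<.12)&(abs(P[...,1]+.3)<.08)
    if m.sum()>20: print('handle',np.round(cv2.minAreaRect((P[m][:,:2]*1000).astype(np.float32))[0],1),(np.nanmean(P[m][:,2])).round(4))
E
```

```text
position: [0.3833, 0.0165, 0.2406]
ee_rot: [0.002, 0.013, 1.0, -0.001]
contact_force: [0.2, 0.2, 0.6]
wrist face 0 
handle [ 428.7 -279.3] 0.0212
top face 358 [-95.4 -93.7]
hatch 793 [-0.0000e+00  5.0000e-03  9.1094e+01] 97.0
handle [ 428.4 -279.7] 0.0228
scene face 4 [-96.4 -94.3]
hatch 423 [-3.0000e-03  9.0000e-03  8.9712e+01] 96.0
handle [ 431.  -274.3] 0.0192
```

View pics/scene_f.png

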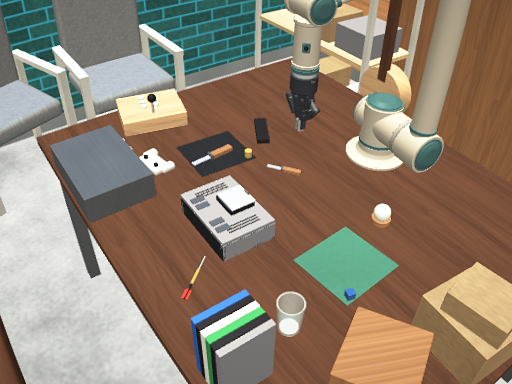

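The final scene shows the hatch shut, the tray in, the blade on its pad at (213,155), the green board empty and the tumbler upright. I'll check the blade position without the yellow object in the mask.

```bash
python3 - <<'E'
from h import *
a=grab('top'); P=cloud(a); H,S,V=cv2.split(cv2.cvtColor(a['frame'],cv2.COLOR_BGR2HSV)); m=(H<18)&(S>100)&(V>110)&(abs(P[...,2]-.022)<.008)&(abs(P[...,0]-.47)<.12)&(abs(P[...,1]+.3)<.08)
n,l,s,c=cv2.connectedComponentsWithStats(m.astype(np.uint8))
for i in range(1,n):
    if s[i,4]>15: p=P[l==i]; print(s[i],np.round(cv2.minAreaRect((p[:,:2]*1000).astype(np.float32)),1) if 0 else cv2.minAreaRect((p[:,:2]*1000).astype(np.float32)),p[:,2].mean())
p=(V<75)&(abs(P[...,0]-.46)<.15)&(abs(P[...,1]+.31)<.15)&(abs(P[...,2]-.004)<.006); print('pad',cv2.minAreaRect((P[p][:,:2]*1000).astype(np.float32)))
print(manip.get_state()['clock'])
E
```

```text
[366 206  16  32 294] ((457.2681579589844, -298.11431884765625), (82.96418762207031, 25.43778419494629), 4.540360450744629) 0.021968055867107747
pad ((440.4071960449219, -316.56964111328125), (198.90219116210938, 262.8374328613281), 86.48133087158203)
47.85
```

```bash
python3 -m crank '[[0,0,0,0,0,0],[0,0,0,0,0,0],[0,0,0,0,0,0]]'|sed -n 1,2p; python3 -c "
from rig import job; print(job.sign_off())"
```

```text
clock: 48.22
position: [0.3843, 0.0165, 0.24]
the job is handed in; nothing more can be done
None
```

I handed the job in at about 48 s of robot time, with every step done; `sign_off` reports no verdict.

**What I did:**
- I levered the hatch open with the blade and put the blade back on its pad.
- I pressed the release button, and the tray came out.
- Two cartridges were present. I seated them in pockets 3 and 1.
- I pushed the tray in until it stopped, then shut the hatch with closed fingers.

**Last checks:**
- **Cartridges:** they lay flat and square before the tray went in, tops at about 36.4 mm. Pocket 1 read within 1 mm of centre. Pocket 3's fit was blurred by the tray's rear wall, so its centring is less certain. I could not check either again with the tray shut.
- **Tray:** the face sits at about -94 mm in the console frame, the same as when it was latched at the start. It stayed there after I let go.
- **Hatch:** its top is level at about 91 mm, so it is shut.
- **Blade:** it lies flat, with its origin near (0.472, -0.297) m, over the pad.
- **Tumbler and robot:** the tumbler is upright and the robot is clear of everything.

**Slips and disagreements:**
- My first move was typed in mm instead of m. The arm overshot sideways in free air, and nothing was touched.
- One late check put the blade about 28 mm off. That reading probably took in the yellow object on the pad; the repeat without it put the blade where I had left it.

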